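Chock the roller bottle and free the measuring cylinder for drying

ROBOT

A 6-joint arm with a two-finger parallel gripper is mounted at the origin on the work surface. World frame = base frame: x ahead of the robot, y to its left, z up, the work surface at z = 0. Lengths are in m, angles in rad, forces in N, time in s.
With the tool pointing down it reaches from about 0.425 to 0.95 m from the base axis. Payload 3.5 kg.
Tool frame: the origin (TCP) lies at the very end of the fingers, on their centre line; the grasp point (between the pads) lies 19 mm behind it; z points along the fingers, y is the direction in which the jaws open and shut (so a half turn about z gives the same grasp; the last joint's range is limited). The gripper opens to 85 mm and grips with 20 to 120 N. Pads are 22 mm wide; open, the fingers measure 114 mm over their backs; the gripper's body (76 mm by 85 mm) begins 54 mm behind the grasp point. The pads swing forward as they close: fully open they stand 13 mm farther back than shut.
Start: joints at [1.145, 0.286, 1.577, -0, 1.279, -0.15], TCP at [0.184, 0.649, 0.231] pointing down, gripper open.
Joint ranges: [-2.77, 2.77], [-0.9, 2.22], [0.21, 2.48], [-1.53, 4.67], [0.24, 2.81], [-2.84, 2.84]. Speed limits (rad/s): [2.79, 2.79, 3.14, 3.14, 3.14, 3.14].

INTERFACE

Orientations are given as a unit quaternion [x, y, z, w].
In Python, from plant import ctrl, eyes, ticket gives the robot as it stands.
- The arm moves only by the tool send_rows, never from a script. Its arguments are lists of equal length, an entry for each row: "translation": the shift along the tool's x, y, z in units of 30 mm (1.0 is 30 mm), a list of three; "rotation": the turn, a rotation vector about the tool's x, y, z in units of 5 degrees (1.0 is 5 degrees), a list of three; "grip": the finger opening in mm, from 0 to 85.4. A call has 1 to 5 rows; each row shifts and turns the commanded pose from where the row before left it, along the tool's axes as they then stand; what a row does not reach is not made up. A row lasts 1/8 s, in which the tool goes at most 62.5 mm and 10.7 degrees, less where a joint would pass 70% of its speed; a pose out of reach is approached as far as the arm can. A call is refused whole if a number of a shift passes 1 or a number of a turn 1, either way. A call with a gripper value outside its range is refused whole. The fingers move at their own pace and stop on an object; "squeeze" is the grip in N (left out, the last holds). Time passes only in rows, so rows that do not move let the fingers close. It gives the time, the measured TCP pose, the force and the opening at its end, in the units of the state.
- ctrl.get_state(): the state, without advancing time (a new reading comes with each control period).
- eyes.read_camera(name): name is "side" or "top" or "wrist"; returns a dict with "image" (400x640x3 uint8, blue, green, red), "mtx" (3x3 intrinsics, pixels), "xyz" and "orientation" of the camera in the world; the wrist camera has in their place "hand_eye" (4x4, takes a point from camera to tool coordinates, whose origin is the TCP and whose axes are the flange's). Camera axes: x right, y down, z forward; pixel columns grow to the right and rows downward; lengths in m; the calibration is good to about 2 mm. A picture is of the moment at which its call begins: read the wrist's pose just before it. There is no depth.
- ticket.sign_off(): hands the job in, once; it reports no verdict.
The state is a dict: "time": time; "qpos": joint angles; "dq": joint speeds; "joint_efforts": joint torques, N m; "eef_pos": TCP position; "tcp_rot": TCP orientation; "contact_force": force on the tool from outside, world axes, zero at the start; "wrist_torque": the same for the moment, N m; "opening": opening from 0.0 (shut) to 1.0 (fully open).
Only numpy, scipy, OpenCV 4.12 (cv2) and the standard library are available. Lean on these libraries where they do the work, as an engineer would, in place of code of your own. Each camera call takes 0.05 s, during which the arm holds its last target. There are 200 camera calls.

TASK

On the sloping draining board the clear roller bottle is kept from rolling down only by the measuring cylinder lying with its foot against it. Before you move the cylinder, push the yellow rubber wedge thin edge first, straight up the slope, until it is snug against the low side of the bottle beside the cylinder; then take the cylinder away without letting the bottle roll away and hang it mouth down on the one empty long peg of the drying rack, pushed fully on to the collar. Leave the bottle where it lies and do not disturb the other things.

Things in the scene. Friction and masses are not known exactly. Their poses are not given: they have to be found in the camera images.
- board: White draining board, fixed, 340 mm along its fall, 300 mm across. Origin: middle of its footprint, on the bench. Frame level: x points horizontally uphill, y across, z up. The deck rises towards +x at 0.09 rad; its surface is 30 mm above the bench straight above the origin. Rims at all edges, 8 mm thick, stand about 14 mm above the deck.
- bottle: Clear roller bottle, orange cap, loose, 0.28 kg, lying across the fall on its straight part, 96 mm diameter, 180 mm long; neck and cap go on 52 mm towards the board's +y side. Origin: on its axis, middle of the straight part; y along it to the cap; x, z turn as it rolls. It rolls freely: half a newton pushes it uphill, and it rolls back down onto whatever stops it.
- wedge_mid (a point): Yellow rubber wedge, loose, 0.14 kg, 120 mm long, 40 mm wide, 42 mm high at the thick end; flat underside and sides; the top is level for 12 mm at the thick end, then slopes straight to a 2 mm thin edge. Starts on the bench on its underside. Point: centre of its bounding box (60 mm from both ends, 21 mm above the underside). x points to the thin edge, y across, z up.
- wedge_tip (a point): The same wedge: middle of its thin edge at the underside, 60 mm ahead of and 21 mm below wedge_mid; same axes.
- cyl_mid (a point): Measuring cylinder, clear tube, blue hexagonal foot, loose, 0.12 kg, 155 mm tall; tube 34 mm outside, 29 mm inside, 147 mm deep; foot 52 mm across flats, 60 mm across corners, 12 mm thick. Point: on its axis half-way up; z points to the mouth. It starts on the board, mouth downhill (axis 0.15 rad below level), foot against the bottle's low side, held by friction alone.
- cyl_mouth (a point): The same cylinder: centre of its mouth, 77.5 mm from cyl_mid along z; same axes.
- rack: White drying rack, fixed, at the robot's right, 290 mm wide, panel leant back 45 degrees. Origin: on the bench under the upper pegs; front faces its -x, y along the rows, z up. Upper row: three long pegs 90 mm apart, roots 120 mm up, one empty. Lower row, 75 mm down the panel: full of vials standing out 64 mm. The panel goes on 97 mm up its slope above the long pegs.
- peg_free: The one empty long peg (any of the three places), white, 12 mm diameter, 115 mm long, square to the panel, so pointing 45 degrees upward. Origin: its root in the panel's surface; z along the peg to its tip, y along the row. A collar, 34 mm diameter, covers the first 8 mm at the root and stops the rim of a hung vessel.
- peg_flask: Long peg with a small upturned conical flask (52 mm at its widest, 84 mm out from the panel); fixed. Frame like that of peg_free.
- peg_cyl: Long peg with a small upturned measuring cylinder with a green foot (50 mm across corners, reaching 148 mm out from the panel); fixed. Frame like that of peg_free.
- beaker: Small upturned beaker, loose, 40 mm diameter, 56 mm high, standing at the board's low corner on the +y side. Origin: centre of its underside.
- cap: Blue screw cap, loose, 44 mm diameter, 20 mm high, lying at the board's low corner on the -y side. Origin: centre of its underside.
- tube_rack: Magenta tube block, loose, 104 x 70 mm, 58 mm high with its tubes, on the bench at the robot's left. Origin: centre of its underside.
- tip_box: Pipette tip box with a clear lid, loose, 120 x 82 mm, 76 mm high. Origin: centre of its underside.
- well_plate: Clear 96-well plate, loose, 127 x 85 mm, 14 mm high. Origin: centre of its underside.
- wash_bottle: Squeeze wash bottle with a red spout, loose, 72 mm diameter, 196 mm high. Origin: centre of its underside.
Mind the look-alikes: they are no part of the job. What is meant by the part that bears wedge_mid is not turquoise, and is the smaller of those in its own colour.

How it is judged:
On the way, in this order (a step that is already met when the one before it is completed fails the run):
1. the wedge touches the low side of the bottle, thin edge first, flat on the board and pointing up the slope, while the cylinder is still in its place (contact force between wedge and bottle above 0.02 N and distance between wedge_tip and bottle below 0.115 m and angle between wedge_mid's own z axis and vertical below 0.2 rad and angle between the x axis of wedge_mid and the x axis of board, either way round below 0.35 rad and distance of cyl_mid from where it was at the start of the episode below 0.05 m), for 0.1 s.
2. the cylinder is on the empty peg (z of cyl_mouth in the frame of peg_free between 0 and 0.03 m and distance between cyl_mouth and peg_free below 0.036 m and angle between the z axis of cyl_mid and the z axis of peg_free, either way round below 0.25 rad), for 0.2 s.
At the end, for the whole second after the job is handed in: Wedge flat on the board, thin edge first, within 0.35 rad of straight uphill, bearing on the bottle; bottle at rest within 45 mm of its start. Cylinder at rest on the empty peg, mouth down, within 0.25 rad of the peg's line, rim centre within 30 mm of the panel and 36 mm of the peg's root (all of step 2 and contact force between wedge and bottle above 0.02 N and distance between wedge_tip and bottle below 0.115 m and angle between wedge_mid's own z axis and vertical below 0.2 rad and angle between the x axis of wedge_mid and the x axis of board, either way round below 0.35 rad and distance of bottle from where it was at the start of the episode below 0.045 m and linear speed of bottle below 0.01 m/s and angular speed of bottle below 0.15 rad/s and linear speed of cylinder below 0.02 m/s); the robot touches nothing.
It fails at once if the bottle rolls or is pushed more than 60 mm from where it lay (distance of bottle from where it was at the start of the episode above 0.06 m).
It fails at once if another loose thing is pushed more than 25 mm or tipped over (distance of any of beaker, cap, tube_rack, tip_box, well_plate, wash_bottle from where it was at the start of the episode above 0.025 m or angle between any of beaker, cap, tube_rack, tip_box, well_plate, wash_bottle's own z axis and vertical above 0.5 rad).
It fails at once if the glassware already hanging on the rack is struck with more than 15 N (contact force between any of peg_flask, peg_cyl and anything else above 15 N).
It also fails if it takes over 69 s, if anything falls off the work surface, if the arm or the gripper's body presses on something with over 40 N, if the wrist force passes 120 N, or if a joint passes its speed limit or range.

## Working session

There is one attempt and no reset: what is moved stays moved. The work goes in short steps, Python scripts to look and compute and a tool call to move; the robot and the scene stay as the last step left them, time stands still between calls to the robot, and variables do not carry over. Pictures are saved under pics/ and viewed, about 8 in all and at most 12, crops included, and the job is handed in when it is done.

Besides the shell and the picture viewer there is one more tool, called as name(argument=value, ...) on one line, values as JSON. send_rows: Moves the arm, as the interface text tells. Its arguments: {"type":"object","properties":{"translation":{"type":"array"},"rotation":{"type":"array"},"grip":{"type":"array"},"squeeze":{"type":"number"}},"required":["translation","rotation","grip"]}

```bash
mkdir -p pics; ls; cat > h.py <<'E'
import numpy as np, cv2
from scipy.spatial.transform import Rotation as R
from plant import ctrl, eyes, ticket
def snap(name,fn=None):
    s=ctrl.get_state(); d=eyes.read_camera(name)
    if fn: cv2.imwrite('pics/'+fn,d['image'])
    return s,d
E
python3 - <<'E'
from h import *
np.set_printoptions(precision=4,suppress=True)
for n in ('top','side'):
    s,d=snap(n,n+'0.png'); print(n,d['mtx'].tolist(),d['xyz'],d['orientation'])
    np.savez(n+'0.npz',**{k:np.array(v) for k,v in d.items()})
print(s); print(eyes.read_camera('wrist')['hand_eye'])
E
```

```text
pics
top [[443.4212105272984, 0.0, 313.94276103577846], [0.0, 443.4212105272984, 200.71928788010288], [0.0, 0.0, 1.0]] [0.2386 0.1431 1.4924] [-0.704   0.7048 -0.0677  0.0548]
side [[384.8251403882075, 0.0, 323.9318451901573], [0.0, 384.8251403882075, 195.65144835004992], [0.0, 0.0, 1.0]] [ 0.228  -1.0013  0.7755] [ 0.862  -0.0784  0.0581 -0.4974]
{'time': 0.05, 'qpos': array([ 1.145 ,  0.2872,  1.5782,  0.    ,  1.2786, -0.15  ]), 'dq': array([-0.    , -0.0013, -0.0007, -0.001 , -0.    ,  0.0009]), 'joint_efforts': array([  0.0001, -40.756 , -29.3926,  -0.0002,   0.0036,  -0.    ]), 'eef_pos': array([0.1835, 0.6489, 0.2299]), 'tcp_rot': array([ 0.1374,  0.9905, -0.0011, -0.0003]), 'contact_force': array([ 0.2603, -0.5675,  0.5211]), 'wrist_torque': array([0.0375, 0.0169, 0.0025]), 'opening': 1.0036368679798255}
[[-0.0008 -0.9531 -0.3028  0.0768]
 [ 1.     -0.0004 -0.0011  0.0007]
 [ 0.0009 -0.3028  0.9531 -0.1424]
 [ 0.      0.      0.      1.    ]]
```

View pics/top0.png

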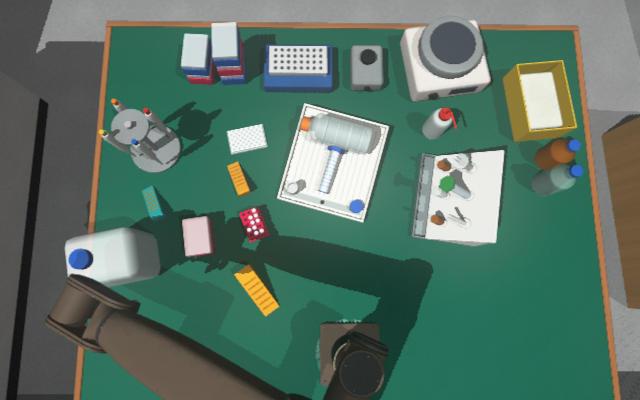

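View pics/side0.png

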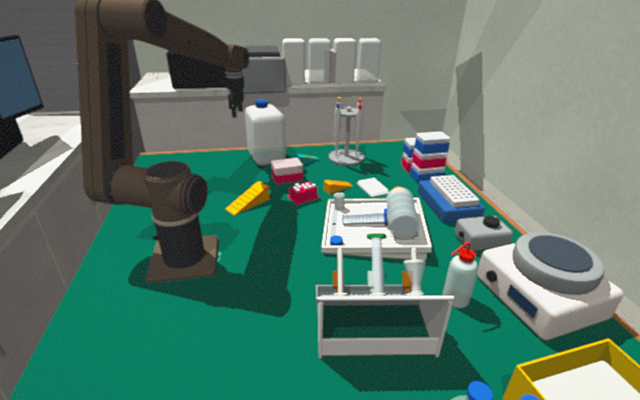

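```bash
python3 - <<'E'
from h import *
im=cv2.imread('pics/top0.png')
def up(c,f): return cv2.resize(c,None,fx=f,fy=f,interpolation=cv2.INTER_CUBIC)
cv2.imwrite('pics/z1.png',up(im[85:255,220:400],3.5)[:,:])
a=up(im[145:250,405:515],5)[:, :550]
s=cv2.imread('pics/side0.png')
b=up(s[225:365,310:460],2.6)[:,:390]
c=up(im[155:205,220:260],5)
out=np.zeros((600,800,3),np.uint8)
a=up(im[145:250,405:515],3.6); out[:a.shape[0],:a.shape[1]]=a
out[:b.shape[0],400:400+b.shape[1]]=b
c=up(im[155:200,215:265],4.5); out[385:385+c.shape[0],:c.shape[1]]=c
e=up(s[170:200,310:370],5);out[400:400+e.shape[0],400:400+e.shape[1]]=e
cv2.imwrite('pics/z2.png',out)
E
```

```text
(no output)
```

View pics/z1.png

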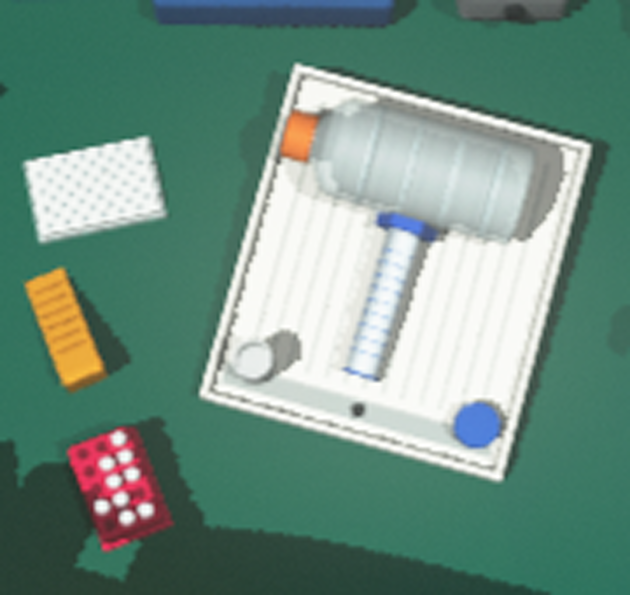

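View pics/z2.png

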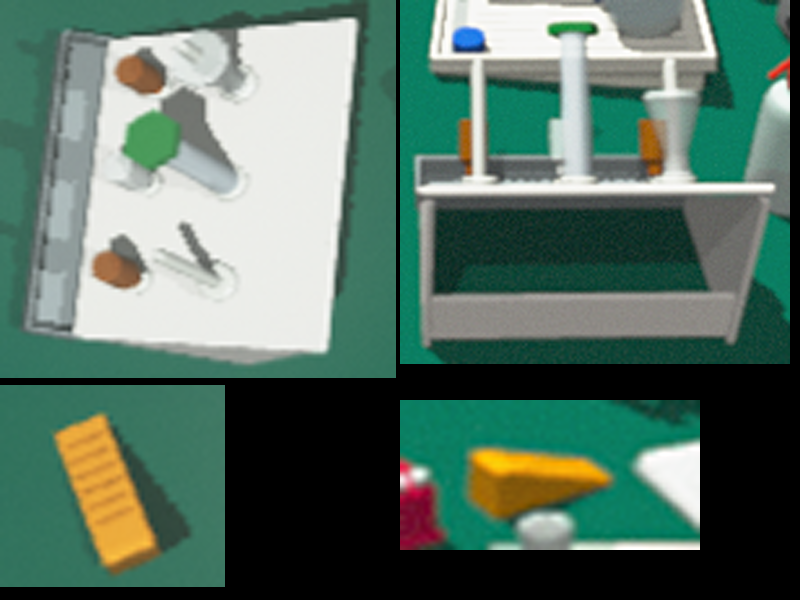

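```bash
cat >> h.py <<'E'
from scipy.optimize import least_squares
def cam(d,s=None):
    K=np.array(d['mtx'])
    if s is not None:
        he=np.array(d['hand_eye']); Rt=R.from_quat(s['tcp_rot']).as_matrix()
        return K,Rt@he[:3,:3],s['eef_pos']+Rt@he[:3,3]
    return K,R.from_quat(d['orientation']).as_matrix(),np.array(d['xyz'])
def load(n):
    z=np.load(n+'.npz'); 
    return (z['K'],z['Rc'],z['t']) if 'K' in z else cam(z)
def proj(c,p):
    K,Rc,t=c; q=(np.atleast_2d(p)-t)@Rc@K.T; return q[:,:2]/q[:,2:]
def onz(c,uv,z):
    K,Rc,t=c; uv=np.atleast_2d(uv); r=np.c_[uv,np.ones(len(uv))]@np.linalg.inv(K).T@Rc.T
    z=np.broadcast_to(z,len(uv)); return t+r*((z-t[2])/r[:,2])[:,None]
E
python3 - <<'E'
from h import *
np.set_printoptions(precision=4,suppress=True)
c=load('top0')
z=lambda a: (np.array(a)+.5)/3.5-.5+[220,85]
bp=np.array([[.17,.15],[.17,-.15],[-.17,-.15],[-.17,.15]])
P=onz(c,z([(298,65),(592,145),(500,480),(202,398)]),[.0593,.0593,.0287,.0287])[:,:2]
print(P)
def f(p):
    ca,sa=np.cos(p[2]),np.sin(p[2]); return (bp@np.array([[ca,sa],[-sa,ca]])+p[:2]-P).ravel()
r=least_squares(f,[*P.mean(0),0]); print('board',r.x,r.fun)
b=r.x; Rb=np.array([[np.cos(b[2]),-np.sin(b[2])],[np.sin(b[2]),np.cos(b[2])]])
tb=lambda q:(np.array(q)[:,:2]-b[:2])@Rb
W=onz(c,z([(25,283),(63,268),(104,360),(66,376)]),[.002,.002,.042,.042]); print('wedge',W)
M=onz(c,z([(362,374),(407,228)]),[.035,.062]); print('cyl mouth,foot',M,tb(M))
B=onz(c,z([(335,150),(530,190),(480,240),(350,205)]),[.09]*4);print('bottle',tb(B))
C=onz(c,z([(477,424),(252,360)]),[.04,.075]);print('cap beaker',C,tb(C))
u=lambda a:np.array(a)/3.6+[405,145]
print('pegtip?',onz(c,u([(155,255),(225,280),(240,185),(240,85)]),[.2,.12,.12,.12]))
s=load('side0'); v=lambda a:np.array(a)/2.6+[310,225]
print(v([[477-400,180]]),proj(s,[.4,-.4,.12]))
E
```

```text
[[ 0.8275  0.1468]
 [ 0.747  -0.1382]
 [ 0.424  -0.0457]
 [ 0.5031  0.2385]]
board [ 0.6254  0.0504 -0.2756] [ 0.0023  0.0016  0.0012 -0.0021 -0.003  -0.0021 -0.0005  0.0025]
wedge [[0.623  0.4157 0.002 ]
 [0.6383 0.3788 0.002 ]
 [0.5374 0.3311 0.042 ]
 [0.5219 0.3668 0.042 ]]
cyl mouth,foot [[0.5254 0.0854 0.035 ]
 [0.6624 0.0425 0.062 ]] [[-0.1057  0.0065]
 [ 0.0377  0.0025]]
bottle [[ 0.0842  0.0876]
 [ 0.0969 -0.0998]
 [ 0.0367 -0.0668]
 [ 0.0361  0.0595]]
cap beaker [[ 0.4761 -0.0235  0.04  ]
 [ 0.5307  0.1894  0.075 ]] [[-0.1236 -0.1117]
 [-0.1289  0.108 ]]
pegtip? [[ 0.4199 -0.2776  0.2   ]
 [ 0.4091 -0.3637  0.12  ]
 [ 0.4933 -0.3823  0.12  ]
 [ 0.5838 -0.3882  0.12  ]]
[[339.6154 294.2308]] [[340.8256 310.2924]]
```

send_rows(translation=[[-1,-0.355,0],[-1,-0.355,0],[-1,-0.355,0],[-1,-0.355,0],[-1,-0.355,0]], rotation=[[0,0,0],[0,0,0],[0,0,0],[0,0,0],[0,0,0]], grip=[85,85,85,85,85])

```text
time: 0.78
eef_pos: [0.3142, 0.5565, 0.2308]
tcp_rot: [0.137, 0.991, -0.0, -0.0]
contact_force: [-0.1, 0.8, -0.0]
opening: 0.998
```

send_rows(translation=[[-1,-0.355,0],[-1,-0.355,0],[-1,-0.355,0],[-1,-0.355,0],[-1,-0.355,0]], rotation=[[0,0,0],[0,0,0],[0,0,0],[0,0,0],[0,0,0]], grip=[85,85,85,85,85])

```text
time: 1.4
eef_pos: [0.444, 0.4645, 0.2308]
tcp_rot: [0.137, 0.991, -0.0, -0.0]
contact_force: [0.8, -0.2, -0.7]
opening: 0.999
```

send_rows(translation=[[-1,-0.355,0],[-1,-0.355,0],[-1,-0.355,0],[-1,-0.355,0],[-1,-0.355,0]], rotation=[[0,0,0],[0,0,0],[0,0,0],[0,0,0],[0,0,0]], grip=[85,85,85,85,85])

```text
time: 2.02
eef_pos: [0.5738, 0.3725, 0.2308]
tcp_rot: [0.137, 0.991, -0.0, -0.0]
contact_force: [0.2, 0.1, 0.2]
opening: 0.995
```

```bash
cat >> h.py <<'E'
def wsnap(n):
    s,d=snap('wrist',n+'.png'); K,Rc,t=cam(d,s); np.savez(n+'.npz',K=K,Rc=Rc,t=t)
    return s,d,(K,Rc,t)
E
python3 - <<'E'
from h import *
s,d,c=wsnap('w1')
E
```

```text
(no output)
```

View pics/w1.png

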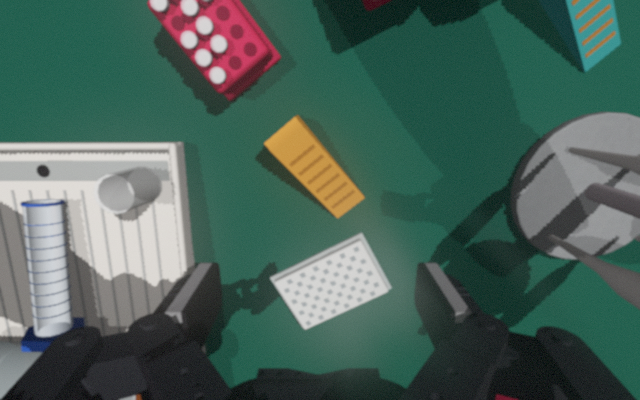

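```bash
python3 - <<'E'
from h import *
np.set_printoptions(precision=4,suppress=True)
c=load('w1'); im=cv2.imread('pics/w1.png'); h=cv2.cvtColor(im,cv2.COLOR_BGR2HSV)
m=cv2.inRange(h,(12,120,90),(30,255,255)); m[:100]=0;m[230:]=0
m=cv2.morphologyEx(m,cv2.MORPH_CLOSE,np.ones((7,7)))
k=max(cv2.findContours(m,0,2)[0],key=cv2.contourArea); ap=cv2.approxPolyDP(k,6,True)[:,0]; print(ap.tolist(), cv2.boxPoints(cv2.minAreaRect(k)))
pts=np.array([(338,217),(364,200),(297,117),(265,145)]); P=onz(c,pts,[.002,.002,.042,.042]); print(P)
mod=np.array([[60,20],[60,-20],[-60,-20],[-60,20]])*1e-3
def f(p,sg=1):
    ca,sa=np.cos(p[2]),np.sin(p[2]); return (mod*[1,sg]@np.array([[ca,sa],[-sa,ca]])+p[:2]-P[:,:2]).ravel()
for sg in(1,-1):
    r=least_squares(f,[*P[:,:2].mean(0),.446],args=(sg,)); print(sg,r.x,r.fun)
E
```

```text
[[297, 115], [264, 145], [338, 217], [363, 195]] [[262.0164 142.8197]
 [296.8361 113.8033]
 [365.5246 196.2295]
 [330.7049 225.2459]]
[[0.638  0.3791 0.002 ]
 [0.6259 0.4134 0.002 ]
 [0.514  0.369  0.042 ]
 [0.5309 0.3311 0.042 ]]
1 [0.5772 0.3731 0.4014] [-0.0133  0.0359  0.0143 -0.0352  0.0158 -0.0377 -0.0168  0.0371]
-1 [0.5772 0.3731 0.3975] [ 0.0023 -0.0012 -0.0012  0.0014  0.0002 -0.0007 -0.0013  0.0004]
```

send_rows(translation=[[1,-0.83,0],[0,0,0.7],[0,0,0.7],[0,0,0.7],[0,0,0.7]], rotation=[[0,0,0],[0,0,-0.96],[0,0,-0.96],[0,0,-0.96],[0,0,-0.96]], grip=[85,85,85,85,85])

```text
time: 2.7
eef_pos: [0.5372, 0.3574, 0.1463]
tcp_rot: [-0.031, 1.0, -0.0, -0.0]
contact_force: [0.4, 0.0, 0.6]
opening: 0.995
```

send_rows(translation=[[0,0,0.7],[0,0,0.7],[0,0,0.7],[0,0,0.5],[0,0,0]], rotation=[[0,0,-0.96],[0,0,-0.96],[0,0,-0.96],[0,0,-0.99],[0,0,0]], grip=[85,85,85,85,85])

```text
time: 3.32
eef_pos: [0.5362, 0.3569, 0.0673]
tcp_rot: [-0.197, 0.98, -0.0, -0.002]
contact_force: [0.0, -0.4, 0.6]
opening: 0.995
```

send_rows(translation=[[0,0,0.65],[0,0,0.65],[0,0,0.65],[0,0,0],[0,0,0]], rotation=[[0,0,0],[0,0,0],[0,0,0],[0,0,0],[0,0,0]], grip=[85,85,85,36,36], squeeze=40)

```text
time: 3.95
eef_pos: [0.5378, 0.3576, 0.0108]
tcp_rot: [-0.197, 0.98, 0.0, 0.0]
contact_force: [0.4, -0.2, 1.3]
opening: 0.601
```

send_rows(translation=[[0,0,0],[0,0,0],[0,0,0]], rotation=[[0,0,0],[0,0,0],[0,0,0]], grip=[36,36,36])

```text
time: 4.32
eef_pos: [0.5383, 0.3578, 0.0118]
tcp_rot: [-0.197, 0.98, 0.0, 0.001]
contact_force: [0.2, -0.0, 3.0]
opening: 0.457
```

send_rows(translation=[[0,0,-0.6],[0,0,-1],[0,0,-0.7],[0,0,-0.7],[0,0,-0.7]], rotation=[[0,0,0],[0,0,0],[0,0,0.96],[0,0,0.96],[0,0,0.96]], grip=[36,36,36,36,36])

```text
time: 4.95
eef_pos: [0.5373, 0.3573, 0.1232]
tcp_rot: [-0.071, 0.997, -0.0, -0.0]
contact_force: [-0.1, 1.1, -1.8]
opening: 0.461
```

send_rows(translation=[[0,0,-0.7],[0,0,-0.7],[0,0,-0.4],[0,0,0],[0,0,0]], rotation=[[0,0,0.96],[0,0,0.96],[0,0,0.96],[0,0,0.96],[0,0,0.99]], grip=[36,36,36,36,36])

```text
time: 5.58
eef_pos: [0.5373, 0.3574, 0.1768]
tcp_rot: [0.139, 0.99, 0.0, 0.0]
contact_force: [-0.1, 0.0, -2.3]
opening: 0.458
```

send_rows(translation=[[-0.31,-0.94,0],[-0.31,-0.94,0],[-0.31,-0.94,0],[-0.31,-0.94,0],[-0.31,-0.94,0]], rotation=[[0,0,0],[0,0,0],[0,0,0],[0,0,0],[0,0,0]], grip=[36,36,36,36,36])

```text
time: 6.2
eef_pos: [0.5435, 0.2082, 0.1765]
tcp_rot: [0.137, 0.991, 0.0, -0.0]
contact_force: [0.8, -0.5, -2.0]
opening: 0.461
```

send_rows(translation=[[-0.31,-0.94,0],[-0.31,-0.94,0],[-0.31,-0.94,0],[-0.31,-0.94,0],[-0.31,-0.94,0]], rotation=[[0,0,0],[0,0,0],[0,0,0],[0,0,0],[0,0,0]], grip=[36,36,36,36,36])

```text
time: 6.82
eef_pos: [0.5499, 0.0599, 0.1765]
tcp_rot: [0.137, 0.991, 0.0, 0.0]
contact_force: [-0.3, 0.4, -0.8]
opening: 0.461
```

send_rows(translation=[[-0.31,-0.94,0],[-0.31,-0.94,0],[0,0,0],[0,0,0]], rotation=[[0,0,0],[0,0,0],[0,-1,0],[0,-0.03,0]], grip=[36,36,36,36])

```text
time: 7.32
eef_pos: [0.5517, 0.0015, 0.1761]
tcp_rot: [0.138, 0.99, -0.006, 0.044]
contact_force: [-0.8, 0.9, -0.8]
opening: 0.465
```

```bash
python3 - <<'E'
from h import *
s,d,c=wsnap('w2')
E
```

```text
(no output)
```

View pics/w2.png

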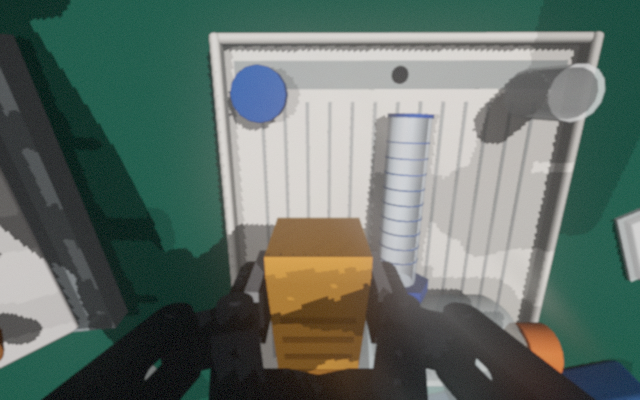

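```bash
python3 - <<'E'
from h import *
np.set_printoptions(precision=4,suppress=True)
c=load('w2')
P=onz(c,[(211,35),(603,33)],[.0287]*2); print('low corners',P, 'yaw',np.arctan2(*(P[1]-P[0])[:2][::-1])-np.pi/2)
b=np.array([.6254,.0504]); a=-.2756; Rb=np.array([[np.cos(a),-np.sin(a)],[np.sin(a),np.cos(a)]])
tb=lambda q:(np.atleast_2d(q)[:,:2]-b)@Rb
print(tb(P))
M=onz(c,[(411.5,115.5),(258,94),(577,93),(401,265)],[.038,.04,.075,.06]); print(M,tb(M))
E
```

```text
low corners [[ 0.4267 -0.0463  0.0287]
 [ 0.5061  0.2378  0.0287]] yaw -0.2724969118988487
[[-0.1649 -0.1471]
 [-0.1658  0.1478]]
[[ 0.5249  0.0869  0.038 ]
 [ 0.4761 -0.0245  0.04  ]
 [ 0.5326  0.1879  0.075 ]
 [ 0.6451  0.0513  0.06  ]] [[-0.1066  0.0078]
 [-0.1233 -0.1127]
 [-0.1267  0.107 ]
 [ 0.0187  0.0062]]
```

send_rows(translation=[[0,0,1],[0,0,1],[0,0,1],[0,0,1],[0,0,0.3]], rotation=[[0,0,0],[0,0,0],[0,0,0],[0,0,0],[0,0,0]], grip=[36,36,36,36,36])

```text
time: 8.0
eef_pos: [0.5636, -0.0012, 0.0464]
tcp_rot: [0.137, 0.99, -0.006, 0.043]
contact_force: [-2.5, 0.3, 2.9]
opening: 0.459
```

send_rows(translation=[[0,0,0.1],[0,0,0.1],[0,0,0]], rotation=[[0,0,0],[0,0,0],[0,0,0]], grip=[36,36,36])

```text
time: 8.38
eef_pos: [0.5655, -0.0018, 0.0426]
tcp_rot: [0.137, 0.989, -0.006, 0.046]
contact_force: [-1.9, 1.2, 2.7]
opening: 0.463
```

```bash
cat >> h.py <<'E'
def duo(fn,tb=(85,255,270,400),sb=(165,275,310,450)):
    o=[]
    for n,b in(('side',sb),('top',tb)):
        im=eyes.read_camera(n)['image']; cv2.imwrite('pics/'+n+fn,im); c=im[b[0]:b[1],b[2]:b[3]]; f=600/max(c.shape[0],c.shape[1]*1.5)
        o.append(cv2.copyMakeBorder(x:=cv2.resize(c,None,fx=f,fy=f,interpolation=cv2.INTER_CUBIC),0,600-x.shape[0],0,400-x.shape[1],cv2.BORDER_CONSTANT))
    cv2.imwrite('pics/'+fn,np.hstack(o))
E
python3 - <<'E'
from h import *
duo('d1.png'); print(ctrl.get_state()['contact_force'],ctrl.get_state()['wrist_torque'])
E
```

```text
[-1.77413438  2.6630368   5.01249671] [ 0.20013879 -0.16539741  0.11697674]
```

View pics/d1.png

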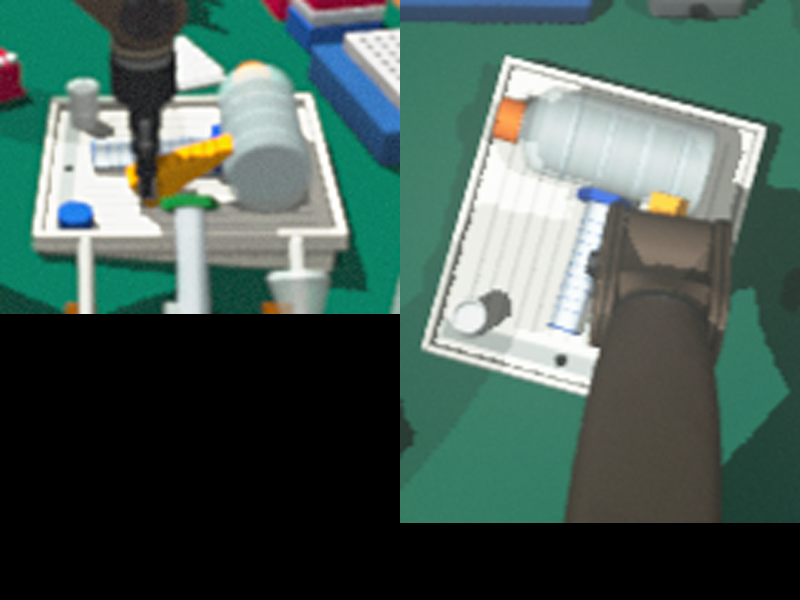

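send_rows(translation=[[0.1,0,-0.1],[0.15,0,0],[0.15,0,0],[0.2,0,0],[0.25,0,0]], rotation=[[0,0,0],[0,0,0],[0,0,0],[0,0,0],[0,0,0]], grip=[36,36,36,36,36])

```text
time: 9.1
eef_pos: [0.5392, 0.0052, 0.0418]
tcp_rot: [0.137, 0.99, -0.006, 0.044]
contact_force: [-0.1, -0.3, -1.8]
opening: 0.459
```

send_rows(translation=[[0.25,0,0],[0,0,0]], rotation=[[0,0,0],[0,0,0]], grip=[36,36])

```text
time: 9.35
eef_pos: [0.5318, 0.0074, 0.0411]
tcp_rot: [0.137, 0.99, -0.006, 0.044]
contact_force: [-0.6, 0.9, -2.4]
opening: 0.46
```

```bash
python3 - <<'E'
from h import *
np.set_printoptions(precision=4,suppress=True)
s,d=snap('side','s2.png'); c=cam(d); T=R.from_quat(s['tcp_rot']).as_matrix()
def yel(im):
    m=cv2.inRange(cv2.cvtColor(im,cv2.COLOR_BGR2HSV),(12,120,60),(32,255,255)); m[:, :345]=0; m[260:]=0; m[:200]=0;m[:,405:]=0; return m
m=yel(d['image']); k=max(cv2.findContours(m,0,2)[0],key=cv2.contourArea)[:,0]
print('tip px',k[k[:,0].argmax()],'bbox',k.min(0),k.max(0),cv2.contourArea(k))
def w(th):  # wedge corners, rotation th about tool y, tip up positive
    q=np.array([[-.1015,y,.0118] for y in(-.02,.02)]+[[.0185,y,.0118] for y in(-.02,.02)]+[[.0185,y,-.030] for y in(-.02,.02)])
    return s['eef_pos']+(R.from_euler('y',-th).apply(q-[0,0,-.019])+[0,0,-.019])@T.T
for th in np.arange(0,.61,.1): p=w(th); print(round(th,2),proj(c,p).round(0).tolist(),'tailz',p[2,2])
print(s['eef_pos'],s['contact_force'])
# bottle motion between first and now
a=cv2.imread('pics/top0.png'); t=eyes.read_camera('top')['image']; cv2.imwrite('pics/t2.png',t)
g=lambda i:cv2.cvtColor(i,cv2.COLOR_BGR2GRAY)[105:150,300:385].astype(np.float32)
print('bottle shift px',cv2.phaseCorrelate(g(a),g(t),cv2.createHanningWindow((85,45),cv2.CV_32F)))
E
```

```text
tip px [379 218] bbox [350 213] [379 236] 281.0
0.0 [[381.0, 237.0], [381.0, 230.0], [345.0, 237.0], [345.0, 230.0], [344.0, 227.0], [344.0, 220.0]] tailz 0.027733065521902762
0.1 [[382.0, 234.0], [382.0, 227.0], [346.0, 237.0], [346.0, 231.0], [344.0, 227.0], [344.0, 220.0]] tailz 0.026328645570930124
0.2 [[383.0, 232.0], [382.0, 225.0], [347.0, 238.0], [347.0, 231.0], [343.0, 228.0], [344.0, 221.0]] tailz 0.025261232475734214
0.3 [[383.0, 229.0], [382.0, 222.0], [348.0, 238.0], [348.0, 231.0], [343.0, 228.0], [344.0, 221.0]] tailz 0.02454149147512239
0.4 [[383.0, 226.0], [382.0, 219.0], [349.0, 238.0], [349.0, 231.0], [343.0, 229.0], [344.0, 222.0]] tailz 0.02417661398325799
0.5 [[382.0, 223.0], [382.0, 217.0], [350.0, 238.0], [350.0, 231.0], [343.0, 229.0], [344.0, 222.0]] tailz 0.02417024573542729
0.6 [[381.0, 221.0], [381.0, 214.0], [351.0, 238.0], [351.0, 231.0], [343.0, 230.0], [344.0, 223.0]] tailz 0.024522450361057532
[0.5318 0.0074 0.0411] [-0.5965  0.8951 -2.3504]
bottle shift px ((0.06815789031580977, 0.5897535276383401), 1.0182874186245012)
```

send_rows(translation=[[0,0,0],[0,0,0],[0,0,0],[0,0,0],[0,0,0]], rotation=[[0,1,0],[0,1,0],[0,1,0],[0,1,0],[0,1,0]], grip=[36,36,36,36,36])

```text
time: 10.07
eef_pos: [0.5335, 0.0069, 0.0416]
tcp_rot: [0.135, 0.976, 0.024, -0.171]
contact_force: [-0.1, -1.0, -2.1]
opening: 0.459
```

send_rows(translation=[[0,0,0],[0,0,0]], rotation=[[0,0.8,0],[0,0,0]], grip=[36,36])

```text
time: 10.32
eef_pos: [0.5337, 0.0067, 0.0409]
tcp_rot: [0.135, 0.969, 0.028, -0.204]
contact_force: [-0.0, -0.3, -1.3]
opening: 0.462
```

```bash
python3 - <<'E'
from h import *
duo('d2.png'); s=ctrl.get_state(); print(s['eef_pos'],s['contact_force'],s['opening'])
E
```

```text
[0.53279369 0.00710548 0.04121669] [-1.79812396 -0.33091992 -1.42878908] 0.4628618241671371
```

View pics/d2.png

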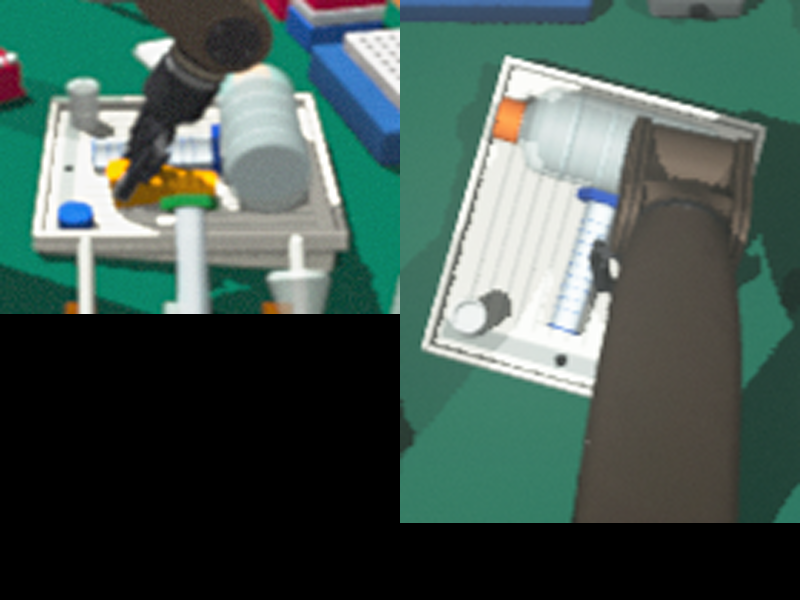

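send_rows(translation=[[-0.04,0,0.09],[-0.04,0,0.09],[0,0,0]], rotation=[[0,0,0],[0,0,0],[0,0,0]], grip=[36,36,36])

```text
time: 10.8
eef_pos: [0.5329, 0.0072, 0.039]
tcp_rot: [0.134, 0.969, 0.028, -0.205]
contact_force: [-2.6, -0.2, 11.9]
opening: 0.462
```

send_rows(translation=[[0,0,0],[0,0,0],[0,0,-0.1],[0,0,0],[0,0,0]], rotation=[[0,0,0],[0,0,0],[0,-1,0],[0,-1,0],[0,-1,0]], grip=[46,46,46,46,46])

```text
time: 11.42
eef_pos: [0.5337, 0.0068, 0.038]
tcp_rot: [0.137, 0.988, 0.01, -0.075]
contact_force: [1.6, 0.1, 0.3]
opening: 0.535
```

send_rows(translation=[[0,0,0],[0,0,0],[0,0,0],[0,0,0]], rotation=[[0,-1,0],[0,-1,0],[0,-0.8,0],[0,0,0]], grip=[46,46,46,46])

```text
time: 11.92
eef_pos: [0.5323, 0.0073, 0.0376]
tcp_rot: [0.137, 0.99, -0.006, 0.043]
contact_force: [-0.5, 0.2, -0.4]
opening: 0.54
```

```bash
cat >> h.py <<'E'
BP=np.array([.6265,.0500]); BA=-.2740
def board(q):
    q=np.atleast_2d(q); c,s=np.cos(BA),np.sin(BA); return np.c_[(q[:,:2]-BP)@np.array([[c,-s],[s,c]]),q[:,2:]]
def yel(im,x0=340,x1=410,y0=195,y1=260):
    m=cv2.inRange(cv2.cvtColor(im,cv2.COLOR_BGR2HSV),(12,120,60),(32,255,255)); o=np.zeros_like(m); o[y0:y1,x0:x1]=m[y0:y1,x0:x1]; return o
E
python3 - <<'E'
from h import *
s,d=snap('side','s3.png'); c=cam(d)
m=yel(d['image']); k=np.argwhere(m)[:,::-1]; print(k.min(0),k.max(0),len(k),'right',k[k[:,0]>=k[:,0].max()-1].tolist())
# expected tip on deck
for bx in(.0,.01,.02,.03,.04):
  P=[]
  for by in(-.047,-.087): 
    cc,ss=np.cos(BA),np.sin(BA); P.append([BP[0]+cc*bx-ss*by,BP[1]+ss*bx+cc*by,.030+bx*.09+.001])
  print(bx,proj(c,P).round(1).tolist())
print(s['eef_pos'],board(s['eef_pos']),s['contact_force'])
E
```

```text
[351 223] [385 237] 286 right [[384, 231], [384, 232], [384, 233], [385, 233], [384, 234]]
0.0 [[373.8, 231.2], [374.2, 238.3]]
0.01 [[376.8, 231.2], [377.3, 238.2]]
0.02 [[379.9, 231.2], [380.4, 238.2]]
0.03 [[382.9, 231.1], [383.5, 238.2]]
0.04 [[385.9, 231.1], [386.6, 238.2]]
[0.53233374 0.00730646 0.03764481] [[-0.0791013  -0.06658083  0.03764481]] [-0.54151163  0.16352707 -0.35449629]
```

send_rows(translation=[[-0.35,0,0],[0,0,0.2],[0,0,0],[0,0,0],[0,0,0]], rotation=[[0,0,0],[0,0,0],[0,0,0],[0,0,0],[0,0,0]], grip=[46,46,36,36,36], squeeze=25)

```text
time: 12.6
eef_pos: [0.5438, 0.0039, 0.0327]
tcp_rot: [0.137, 0.99, -0.006, 0.044]
contact_force: [0.0, 0.7, -1.6]
opening: 0.465
```

send_rows(translation=[[-0.3,0,0],[-0.3,0,0],[-0.3,0,0],[-0.3,0,0],[0,0,0]], rotation=[[0,0,0],[0,0,0],[0,0,0],[0,0,0],[0,0,0]], grip=[36,36,36,36,36])

```text
time: 13.22
eef_pos: [0.5798, -0.0063, 0.0367]
tcp_rot: [0.137, 0.989, -0.006, 0.045]
contact_force: [0.5, -0.2, -2.0]
opening: 0.466
```

```bash
cat >> h.py <<'E'
def chk():
    s,d=snap('side'); m=yel(d['image'],x1=420); k=np.argwhere(m)[:,::-1]; c=cam(d)
    t=eyes.read_camera('top')['image']; a=cv2.imread('pics/top0.png')
    g=lambda i:cv2.cvtColor(i,cv2.COLOR_BGR2GRAY)[105:150,300:350].astype(np.float32)
    print('yellow',k.min(0),k.max(0),len(k),'right',k[k[:,0]>=k[:,0].max()-1].tolist())
    print('bottle shift px',cv2.phaseCorrelate(g(a),g(t),cv2.createHanningWindow((50,45),cv2.CV_32F)))
    print(s['eef_pos'].round(4),board(s['eef_pos']).round(4),s['contact_force'].round(1),s['opening'])
E
python3 -c "from h import *; chk()"
```

```text
yellow [360 221] [394 237] 227 right [[393, 236], [393, 237], [394, 237]]
bottle shift px ((0.037734459429149325, 0.6532925770783571), 1.0018602812025281)
[ 0.5798 -0.0063  0.0367] [[-0.0297 -0.0668  0.0367]] [ 0.5 -0.2 -2. ] 0.46591029863048444
```

send_rows(translation=[[-0.2,0,0],[-0.2,0,0],[0,0,0]], rotation=[[0,0,0],[0,0,0],[0,0,0]], grip=[36,36,36])

```text
time: 13.7
eef_pos: [0.591, -0.0094, 0.0376]
tcp_rot: [0.137, 0.989, -0.006, 0.045]
contact_force: [0.1, 0.5, -1.1]
opening: 0.464
```

```bash
python3 -c "from h import *; chk(); duo('d3.png',sb=(195,265,330,430))"
```

```text
yellow [363 221] [398 237] 249 right [[397, 236], [397, 237], [398, 237]]
bottle shift px ((0.2796991595369498, 0.15398920131352867), 0.8503881445990669)
[ 0.591  -0.0094  0.0376] [[-0.0181 -0.0668  0.0376]] [ 0.1  0.5 -1.1] 0.4643302868474842
```

View pics/d3.png

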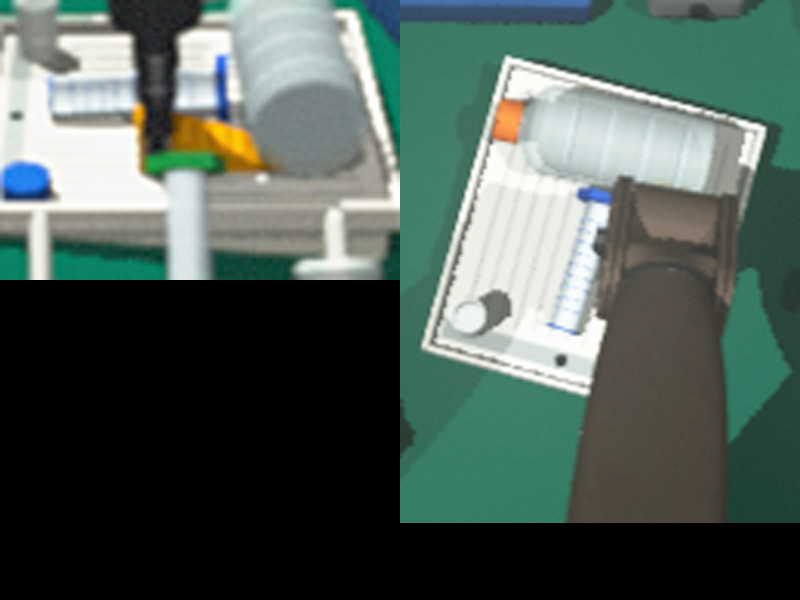

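send_rows(translation=[[-0.1,0,0],[-0.1,0,0],[0,0,0],[0,0,0]], rotation=[[0,0,0],[0,0,0],[0,0,0],[0,0,0]], grip=[36,36,36,36])

```text
time: 14.4
eef_pos: [0.5965, -0.0109, 0.0382]
tcp_rot: [0.137, 0.989, -0.006, 0.045]
contact_force: [0.4, 0.5, -2.6]
opening: 0.466
```

```bash
python3 -c "from h import *; chk()"
```

```text
yellow [365 220] [400 237] 253 right [[399, 236], [399, 237], [400, 237]]
bottle shift px ((0.2545939957065002, 0.27847264831489227), 0.8234753146701389)
[ 0.5965 -0.0109  0.0382] [[-0.0124 -0.0668  0.0382]] [ 0.4  0.5 -2.6] 0.4657305419934845
```

```bash
python3 - <<'E'
from h import *
ims={'0':cv2.imread('pics/side0.png'),'d2':cv2.imread('pics/sided2.png'),'d3':cv2.imread('pics/sided3.png'),'now':eyes.read_camera('side')['image']}
cv2.imwrite('pics/s_now.png',ims['now'])
tpl=ims['0'][188:236,384:422]
for k,i in ims.items():
    r=cv2.matchTemplate(i[176:248,370:440],tpl,cv2.TM_CCOEFF_NORMED); y,x=np.unravel_index(r.argmax(),r.shape)
    xs=r[y,x-1:x+2]; sub=(xs[0]-xs[2])/(2*(xs[0]-2*xs[1]+xs[2])); print(k,x+sub-14,y-12,r.max())
c=load('side0'); print(proj(c,[[.7,.02,.08],[.7096,.0173,.081]]))
E
```

```text
0 -0.00411688769236207 0 1.0
d2 0.33953166007995605 0 0.8464006
d3 0.2813580632209778 0 0.7987575
now 0.2903520166873932 0 0.7210555
[[398.22726172 214.31317029]
 [401.24622158 214.24623749]]
```

```bash
python3 - <<'E'
from h import *
c=load('side0'); im=cv2.imread('pics/s_now.png')
print(board(onz(c,[(407.5,224.5),(392,205),(421,212),(410,239)],.086)).round(4))
# predicted end-disc outline for xb
th=np.linspace(0,2*np.pi,60)
out=[]
big=cv2.resize(im[180:260,340:440],None,fx=6,fy=6,interpolation=cv2.INTER_CUBIC)
for xb,col in((.085,(0,0,255)),(.095,(255,0,0)),(.105,(0,200,0))):
    ax=np.array([xb-.048*.09,0,.030+xb*.09+.048])
    P=np.c_[ax[0]+.048*np.cos(th),-.098+0*th,ax[2]+.048*np.sin(th)]
    cc,ss=np.cos(BA),np.sin(BA); W=np.c_[BP[0]+cc*P[:,0]-ss*P[:,1],BP[1]+ss*P[:,0]+cc*P[:,1],P[:,2]]
    q=((proj(c,W)-[340,180]+.5)*6-.5).astype(np.int32); cv2.polylines(big,[q],True,col,1)
cv2.imwrite('pics/ov.png',big)
E
```

```text
[[ 0.1018 -0.0766  0.086 ]
 [ 0.0609  0.0398  0.086 ]
 [ 0.1558  0.005   0.086 ]
 [ 0.1009 -0.1551  0.086 ]]
```

View pics/ov.png

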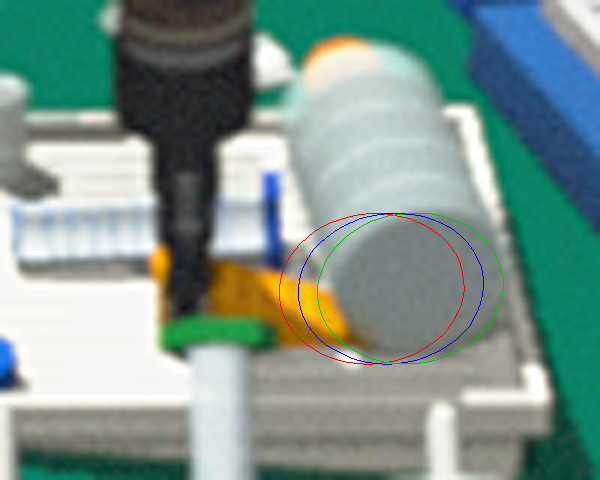

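send_rows(translation=[[-0.15,0,0],[-0.1,0,0],[-0.1,0,0],[0,0,0]], rotation=[[0,0,0],[0,0,0],[0,0,0],[0,0,0]], grip=[36,36,36,36])

```text
time: 15.05
eef_pos: [0.6068, -0.0138, 0.0393]
tcp_rot: [0.137, 0.989, -0.006, 0.045]
contact_force: [-0.3, -0.7, -1.6]
opening: 0.465
```

```bash
cat >> h.py <<'E'
def bot():
    a=cv2.imread('pics/sided2.png'); i=eyes.read_camera('side')['image']
    for nm,(y0,y1,x0,x1) in {'body':(186,212,386,424),'disc':(214,240,402,428)}.items():
        r=cv2.matchTemplate(i[y0-6:y1+6,x0-12:x1+12],a[y0:y1,x0:x1],cv2.TM_CCOEFF_NORMED); y,x=np.unravel_index(r.argmax(),r.shape)
        xs=r[y,x-1:x+2]; print(nm,round(x-12+(xs[0]-xs[2])/(2*(xs[0]-2*xs[1]+xs[2])),2),y-6,r.max().round(3))
E
python3 -c "from h import *; chk(); bot()"
```

```text
yellow [368 221] [404 237] 276 right [[403, 236], [404, 236], [403, 237], [404, 237]]
bottle shift px ((0.8129054835591774, 0.3131036213701499), 0.49745677100287544)
[ 0.6068 -0.0138  0.0393] [[-0.0016 -0.0668  0.0393]] [-0.3 -0.7 -1.6] 0.4649299792366166
body -0.15 -1 0.82
disc 0.73 0 0.206
```

```bash
cat >> h.py <<'E'
def orange(im):
    h=cv2.cvtColor(im,cv2.COLOR_BGR2HSV)[100:150,285:325].astype(float); w=((h[...,0]<16)&(h[...,1]>100))*h[...,1]
    y,x=np.mgrid[:50,:40]; return np.array([(x*w).sum(),(y*w).sum()])/w.sum()+[285,100],int((w>0).sum())
E
python3 - <<'E'
from h import *
for n in('top0','topd1','topd2','topd3'): print(n,orange(cv2.imread(f'pics/{n}.png')))
i=eyes.read_camera('top')['image'];cv2.imwrite('pics/t5.png',i); print('now',orange(i))
c=load('top0');print(np.linalg.norm(np.diff(proj(c,[[.75,.1,.09],[.76,.1,.09]]),axis=0)),'px per 10mm')
# bottle body side edges: column intensity profile
for n in('top0','topd3','t5'):
    g=cv2.cvtColor(cv2.imread(f'pics/{n}.png'),cv2.COLOR_BGR2GRAY); print(n,g[105:160,338].tolist())
E
```

```text
top0 (array([304.86757606, 123.42264511]), 109)
topd1 (array([304.86974837, 123.4502359 ]), 109)
topd2 (array([304.87150714, 123.45436365]), 109)
topd3 (array([304.69840027, 123.77754782]), 110)
now (array([304.59822432, 124.05062935]), 109)
2.874796726536592 px per 10mm
top0 [97, 99, 98, 99, 97, 93, 76, 188, 245, 205, 134, 140, 135, 145, 161, 174, 170, 174, 182, 191, 203, 213, 215, 210, 217, 220, 221, 217, 212, 214, 216, 213, 211, 209, 205, 202, 196, 190, 184, 177, 169, 154, 138, 128, 128, 126, 122, 182, 220, 216, 202, 187, 174, 153, 155]
topd3 [104, 102, 105, 104, 103, 94, 76, 201, 250, 201, 132, 135, 156, 172, 186, 183, 187, 195, 208, 216, 223, 224, 230, 232, 236, 234, 235, 226, 227, 222, 221, 218, 217, 213, 209, 204, 196, 186, 176, 178, 154, 114, 101, 107, 102, 100, 105, 142, 118, 106, 94, 93, 96, 98, 96]
t5 [103, 101, 102, 101, 102, 93, 77, 151, 150, 145, 167, 175, 184, 196, 203, 212, 216, 220, 227, 230, 232, 234, 236, 235, 235, 231, 230, 227, 224, 221, 216, 208, 201, 191, 180, 169, 169, 173, 211, 241, 184, 148, 145, 116, 104, 103, 102, 170, 162, 111, 84, 92, 89, 87, 85]
```

send_rows(translation=[[0.15,0,0],[0.15,0,0],[0.15,0,0],[0.15,0,0],[0.2,0,0]], rotation=[[0,0,0],[0,0,0],[0,0,0],[0,0,0],[0,0,0]], grip=[36,36,36,36,36])

```text
time: 15.88
eef_pos: [0.5831, -0.0071, 0.0371]
tcp_rot: [0.137, 0.989, -0.006, 0.045]
contact_force: [-0.7, 0.9, -1.4]
opening: 0.464
```

send_rows(translation=[[0.2,0.0,0],[0,0.2,0],[0,0.2,0],[0,0,0]], rotation=[[0,0,0],[0,0,0],[0,0,0],[0,0,0]], grip=[36,36,36,36])

```text
time: 16.38
eef_pos: [0.5812, 0.0066, 0.0365]
tcp_rot: [0.137, 0.99, -0.006, 0.045]
contact_force: [0.1, 0.1, -2.1]
opening: 0.465
```

```bash
cat >> h.py <<'E'
def tp():
    s,d=snap('top'); i=d['image']; g=cv2.cvtColor(i,cv2.COLOR_BGR2GRAY)
    print('cap',orange(i)); print(g[108:128,338].tolist(),g[112:134,355].tolist()); b=cv2.inRange(cv2.cvtColor(i,cv2.COLOR_BGR2HSV),(105,150,60),(130,255,255))[140:160,325:345]; print('foot',np.argwhere(b).mean(0)[::-1]+[325,140],b.sum()//255)
    print(board(s['eef_pos']).round(4),s['contact_force'].round(1))
E
python3 - <<'E'
from h import *
tp()
for n in('top0','topd3','t5'):
    i=cv2.imread(f'pics/{n}.png'); g=cv2.cvtColor(i,cv2.COLOR_BGR2GRAY); b=cv2.inRange(cv2.cvtColor(i,cv2.COLOR_BGR2HSV),(105,150,60),(130,255,255))[140:160,325:345]; print(n,g[112:134,355].tolist(),np.argwhere(b).mean(0)[::-1]+[325,140],b.sum()//255)
E
```

```text
cap (array([304.13120863, 126.9972746 ]), 110)
[104, 103, 95, 76, 201, 250, 216, 209, 171, 142, 156, 172, 176, 189, 197, 203, 215, 219, 222, 226] [102, 101, 103, 78, 75, 241, 239, 145, 136, 163, 171, 174, 183, 190, 195, 200, 207, 213, 216, 221, 224, 226]
foot [330.83333333 147.66666667] 12
[[-0.0319 -0.0541  0.0365]] [ 0.1  0.1 -2.1]
top0 [100, 99, 100, 79, 76, 233, 246, 182, 140, 141, 136, 149, 162, 173, 170, 174, 183, 189, 194, 200, 203, 208] [335.4 148.6] 20
topd3 [102, 102, 103, 78, 75, 240, 239, 147, 126, 156, 173, 172, 180, 188, 194, 199, 205, 211, 216, 219, 223, 224] [333.11538462 148.03846154] 26
t5 [101, 88, 73, 95, 126, 155, 170, 177, 188, 196, 204, 209, 212, 216, 218, 220, 224, 227, 226, 224, 223, 220] [334.05555556 148.38888889] 18
```

send_rows(translation=[[-0.2,0,0],[-0.15,0,0],[-0.1,0,0],[0,0,0],[0,0,0]], rotation=[[0,0,0],[0,0,0],[0,0,0],[0,0,0],[0,0,0]], grip=[36,36,36,36,36])

```text
time: 17.05
eef_pos: [0.5936, 0.0023, 0.0374]
tcp_rot: [0.137, 0.989, -0.006, 0.044]
contact_force: [-0.5, -0.8, -1.8]
opening: 0.463
```

```bash
python3 -c "from h import *; tp()"
```

```text
cap (array([304.1337895 , 126.98993102]), 110)
[103, 103, 94, 76, 201, 250, 217, 208, 171, 142, 156, 171, 176, 190, 197, 203, 215, 219, 221, 226] [103, 102, 102, 78, 77, 240, 239, 146, 136, 164, 172, 175, 183, 190, 196, 201, 208, 213, 217, 221, 225, 226]
foot [331.         147.76923077] 13
[[-0.0188 -0.0548  0.0374]] [-0.5 -0.8 -1.8]
```

send_rows(translation=[[-0.15,0,0],[0,0,0],[0,0,0]], rotation=[[0,0,0],[0,0,0],[0,0,0]], grip=[36,36,36])

```text
time: 17.48
eef_pos: [0.5982, 0.0011, 0.038]
tcp_rot: [0.137, 0.989, -0.006, 0.045]
contact_force: [-0.2, -0.2, -2.5]
opening: 0.464
```

```bash
python3 -c "from h import *; tp()"
```

```text
cap (array([304.13492197, 126.67035856]), 109)
[103, 103, 93, 76, 201, 250, 217, 141, 141, 159, 175, 180, 191, 197, 204, 216, 217, 221, 226, 229] [101, 103, 102, 77, 76, 213, 165, 139, 162, 169, 180, 189, 195, 201, 206, 210, 215, 219, 223, 225, 226, 226]
foot [331.         147.76923077] 13
[[-0.014  -0.0548  0.038 ]] [-0.2 -0.2 -2.5]
```

send_rows(translation=[[0,0,0],[0,0,0],[0,0,0],[0,0,-0.3],[0,0,-0.7]], rotation=[[0,0,0],[0,0,0],[0,0,0],[0,0,0],[0,0,0]], grip=[46,46,46,46,46])

```text
time: 18.15
eef_pos: [0.5946, 0.002, 0.0679]
tcp_rot: [0.137, 0.99, -0.006, 0.043]
contact_force: [-0.2, 0.0, -0.7]
opening: 0.535
```

send_rows(translation=[[0,0,-1],[0,0,-1],[0,0,-1],[0,0,-1],[0,0,0]], rotation=[[0,0,0],[0,0,0],[0,0,0],[0,0,0],[0,0,0]], grip=[46,60,85,85,85])

```text
time: 18.77
eef_pos: [0.5871, 0.0046, 0.1925]
tcp_rot: [0.137, 0.989, -0.006, 0.049]
contact_force: [0.1, 0.5, 0.1]
opening: 0.996
```

```bash
python3 - <<'E'
from h import *
tp()
s,d=snap('side','s6.png'); s,d,c=wsnap('w3'); print(s['eef_pos'],s['qpos'])
o=np.zeros((600,800,3),np.uint8); o[:400,:640]=d['image']
x=cv2.resize(cv2.imread('pics/s6.png')[190:255,340:430],None,fx=3,fy=3,interpolation=cv2.INTER_CUBIC); o[405:405+x.shape[0],:x.shape[1]]=x
t=cv2.resize(eyes.read_camera('top')['image'][100:165,300:400],None,fx=3,fy=3,interpolation=cv2.INTER_CUBIC);o[405:405+t.shape[0],300:300+t.shape[1]]=t
cv2.imwrite('pics/m3.png',o)
E
```

```text
cap (array([304.12032011, 127.17074263]), 109)
[102, 102, 93, 75, 200, 250, 216, 168, 147, 147, 165, 170, 183, 192, 200, 213, 216, 219, 223, 208] [99, 101, 101, 76, 71, 240, 180, 127, 155, 162, 172, 181, 190, 196, 201, 205, 178, 103, 77, 85, 90, 95]
foot [328. 148.] 1
[[-0.0256 -0.0544  0.1925]] [0.1 0.5 0.1]
[0.58498908 0.00481739 0.18806419] [-0.16064377  0.08252648  1.89511255 -0.0117463   1.0733972  -1.45049097]
```

View pics/m3.png

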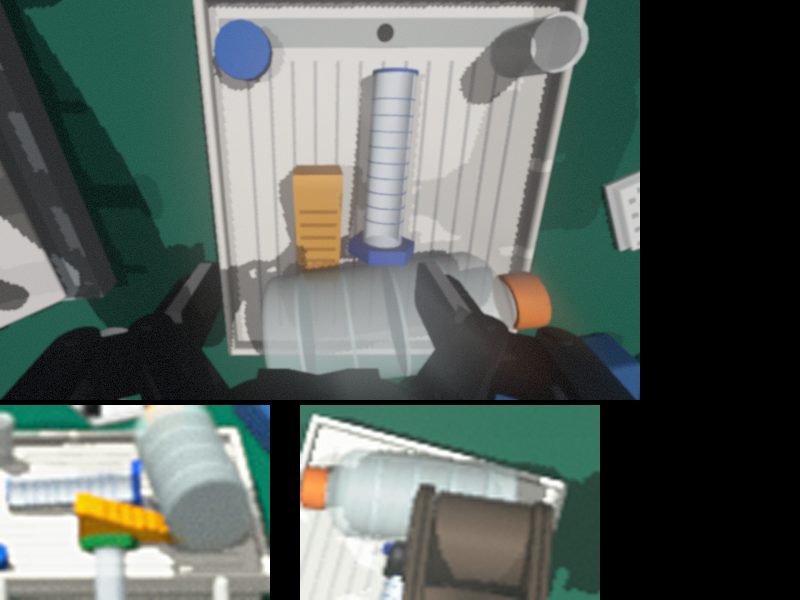

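```bash
python3 - <<'E'
from h import *
np.set_printoptions(precision=4,suppress=True,linewidth=160)
c=load('w3')
mth=onz(c,[(374,70),(418,72),(396,71)],.038); jt=onz(c,[(368,240),(406.5,240)],.056)
m=mth[2]; j=jt.mean(0); print('mouth',board(mth),'joint',board(jt),board([j]))
v=j-m; v/=np.linalg.norm(v); print('dir yaw rel board',np.arctan2(v[1],v[0])-BA)
print('wedge top near edge',board(onz(c,[(342,180),(294,178),(341,168)],[.068,.068,.07])))
T=load('top0'); S=load('side0')
for n in('side0',):
    g=cv2.cvtColor(cv2.imread('pics/side0.png'),cv2.COLOR_BGR2GRAY)
    for r in range(243,300,3): print(r,g[r,330:352].tolist())
g=cv2.imread('pics/top0.png'); g=cv2.cvtColor(g,cv2.COLOR_BGR2GRAY)
for r in range(208,232): print(r,g[r,442:476].tolist())
E
```

```text
mouth [[-0.1097 -0.0098  0.038 ]
 [-0.1082  0.0251  0.038 ]
 [-0.1089  0.0076  0.038 ]] joint [[ 0.033  -0.0091  0.056 ]
 [ 0.0331  0.0257  0.056 ]] [[0.033  0.0083 0.056 ]]
dir yaw rel board 0.004875910551842888
wedge top near edge [[-0.0285 -0.0349  0.068 ]
 [-0.0303 -0.0733  0.068 ]
 [-0.0392 -0.0361  0.07  ]]
243 [129, 61, 49, 61, 62, 67, 61, 59, 56, 50, 47, 38, 70, 127, 198, 235, 242, 242, 241, 243, 244, 246]
246 [252, 251, 253, 251, 252, 253, 252, 251, 250, 251, 251, 248, 248, 248, 247, 249, 251, 251, 251, 251, 250, 251]
249 [134, 133, 134, 130, 136, 132, 132, 159, 213, 239, 233, 192, 142, 132, 133, 133, 133, 135, 133, 134, 136, 134]
252 [126, 127, 124, 129, 125, 124, 138, 187, 228, 237, 228, 189, 143, 128, 131, 133, 133, 132, 129, 135, 130, 130]
255 [54, 53, 49, 52, 48, 39, 83, 164, 228, 238, 231, 191, 132, 74, 58, 62, 61, 70, 77, 69, 78, 76]
258 [90, 90, 90, 88, 88, 80, 96, 155, 222, 237, 229, 191, 138, 90, 74, 83, 84, 69, 61, 58, 59, 62]
261 [86, 88, 89, 89, 85, 86, 94, 149, 220, 235, 230, 192, 139, 103, 83, 94, 87, 88, 90, 87, 88, 89]
264 [89, 89, 90, 87, 88, 83, 96, 147, 2
[... 4712 characters left out ...]

228 [235, 236, 236, 236, 236, 236, 236, 236, 236, 235, 236, 236, 235, 236, 236, 236, 236, 236, 235, 233, 234, 235, 225, 219, 221, 230, 234, 236, 236, 236, 236, 236, 236, 236]
229 [236, 235, 236, 236, 236, 236, 236, 236, 235, 236, 236, 236, 236, 236, 236, 236, 236, 236, 235, 236, 236, 236, 233, 232, 233, 235, 236, 236, 236, 236, 236, 236, 236, 236]
230 [235, 236, 235, 235, 236, 235, 235, 236, 236, 236, 236, 236, 236, 236, 237, 236, 236, 236, 236, 236, 236, 235, 236, 236, 235, 236, 236, 236, 236, 236, 236, 236, 236, 236]
231 [235, 235, 236, 236, 236, 236, 236, 236, 236, 236, 236, 235, 236, 236, 235, 236, 236, 236, 235, 236, 236, 236, 236, 236, 236, 236, 236, 236, 236, 236, 236, 236, 236, 236]
```

```bash
python3 - <<'E'
from h import *
np.set_printoptions(precision=4,suppress=True,linewidth=160)
T=load('top0'); S=load('side0')
u=lambda a:np.array(a)/3.6+[405,145]
roots=onz(T,[u((240,183)),u((238,83)),(465.5,222.6)],.1255)-0
print(roots)
# panel outline corners (top edge: right side in image)
print('panel top edge',onz(T,u([(357,17),(327,352)]),.12+.097*.7071), 'lower',onz(T,u([(108,38),(75,333)]),.03))
def ax(p,l):
    f=np.array([np.cos(p[2]),np.sin(p[2])])*np.sqrt(.5); l=np.atleast_1d(l)[:,None]; return np.array([p[0],p[1],.12])+l*np.r_[f,np.sqrt(.5)]
L=np.linspace(0,.115,30)
def res(p):
    a=proj(T,ax(p,.008))[0]-[465.5,222.6]
    s=proj(S,ax(p,L)); cs=[np.interp(r,s[::-1,1],s[::-1,0])-c for r,c in((255,339.3),(264,339.4),(276,339.45),(288,339.6))]
    return np.r_[a,cs,(p[2]-1.43)*3]
r=least_squares(res,[.41,-.36,1.43]); p=r.x; print('root',p,r.fun); print('tip top',proj(T,ax(p,.115)),'side',proj(S,ax(p,[0,.008,.115])))
E
```

```text
[[ 0.4941 -0.3803  0.1255]
 [ 0.5843 -0.3844  0.1255]
 [ 0.409  -0.3555  0.1255]]
panel top edge [[ 0.6264 -0.466   0.1886]
 [ 0.341  -0.419   0.1886]] lower [[ 0.6522 -0.2994  0.03  ]
 [ 0.3713 -0.2548  0.03  ]]
root [ 0.4072 -0.3607  1.4087] [-0.0629  0.2889 -0.0782 -0.0238  0.1322  0.1881 -0.064 ]
tip top [[449.1566 215.6354]] side [[339.9494 297.4005]
 [339.8889 293.8789]
 [339.1067 248.2889]]
```

send_rows(translation=[[0,0,0],[0,0,0],[0,0,0],[0,0,0],[0,0,0]], rotation=[[0,0,1],[0,0,1],[0,0,1],[0,0,1],[0,0,1]], grip=[85,85,85,85,85])

```text
time: 19.6
eef_pos: [0.5841, 0.0049, 0.1854]
tcp_rot: [0.35, 0.936, 0.003, 0.043]
contact_force: [0.1, -0.8, 0.0]
opening: 0.998
```

send_rows(translation=[[0,0,0],[0,0,0],[0,0,0],[0,0,0],[0,0,0]], rotation=[[0,0,1],[0,0,1],[0,0,1],[0,0,1],[0,0,1]], grip=[85,85,85,85,85])

```text
time: 20.23
eef_pos: [0.5841, 0.0049, 0.1854]
tcp_rot: [0.544, 0.838, 0.013, 0.041]
contact_force: [1.0, -0.8, -0.0]
opening: 0.995
```

send_rows(translation=[[0,0,0],[0,0,0],[0,0,0],[0,0,0],[0,0,0]], rotation=[[0,0,1],[0,0,1],[0,0,1],[0,0,1],[0,0,1]], grip=[85,85,85,85,85])

```text
time: 20.85
eef_pos: [0.5842, 0.0049, 0.1854]
tcp_rot: [0.712, 0.7, 0.021, 0.038]
contact_force: [0.0, -0.3, -0.2]
opening: 0.992
```

send_rows(translation=[[0,0,0],[0,0,0],[0,0,0],[0,0,0],[0,0,0]], rotation=[[0,0,1],[0,0,1],[0,0,1],[0,0,1],[0,0,1]], grip=[85,85,85,85,85])

```text
time: 21.48
eef_pos: [0.5841, 0.0049, 0.1854]
tcp_rot: [0.847, 0.53, 0.029, 0.032]
contact_force: [0.6, 0.1, 0.7]
opening: 0.994
```

send_rows(translation=[[0,0,0],[0,0,0],[0,0,0],[0,0,0],[0,0,0]], rotation=[[0,0,1],[0,0,1],[0,0,1],[0,0,1],[0,0,1]], grip=[85,85,85,85,85])

```text
time: 22.1
eef_pos: [0.5842, 0.0049, 0.1854]
tcp_rot: [0.942, 0.334, 0.035, 0.025]
contact_force: [-0.4, -0.2, 0.3]
opening: 0.996
```

send_rows(translation=[[0,0,0],[0,0,0],[0,0,0],[0,0,0],[0,0,0]], rotation=[[0,0,1],[0,0,1],[0,0,1],[0,0,1],[0,0,1]], grip=[85,85,85,85,85])

```text
time: 22.72
eef_pos: [0.5841, 0.0049, 0.1854]
tcp_rot: [0.992, 0.122, 0.04, 0.017]
contact_force: [-0.2, 0.4, 0.2]
opening: 0.991
```

send_rows(translation=[[0,0,0],[0,0,0],[0,0,0],[0,0,0],[0,0,0]], rotation=[[0,0,1],[0,0,1],[0,0,1],[0,0,1],[0,0,1]], grip=[85,85,85,85,85])

```text
time: 23.35
eef_pos: [0.5841, 0.0049, 0.1854]
tcp_rot: [0.994, -0.095, 0.043, 0.008]
contact_force: [1.0, -0.0, -0.0]
opening: 0.998
```

send_rows(translation=[[0,0,0],[0,0,0],[0,0,0]], rotation=[[0,0,1],[0,0.72,0],[0,0,0]], grip=[85,85,60])

```text
time: 23.72
eef_pos: [0.5836, 0.0052, 0.1854]
tcp_rot: [0.988, -0.137, 0.074, 0.01]
contact_force: [0.2, -0.1, 0.5]
opening: 0.814
```

```bash
cat >> h.py <<'E'
def bw(x,y,z):
    c,s=np.cos(BA),np.sin(BA); return np.array([BP[0]+c*x-s*y,BP[1]+s*x+c*y,z])
def need(pos,Rt=None):
    s=ctrl.get_state(); M=R.from_quat(s['tcp_rot']); 
    print('units, tool',(M.inv().apply(np.array(pos)-s['eef_pos'])/.03).round(2),'q',s['qpos'].round(2),s['eef_pos'].round(4))
    print('axes x,y,z',M.as_matrix().T.round(3).tolist())
    if Rt is not None: print('rotvec units',(np.degrees((M.inv()*R.from_matrix(Rt)).as_rotvec())/5).round(2))
E
python3 - <<'E'
from h import *
a=.153; c,s=np.cos(BA+.004),np.sin(BA+.004)
X=np.array([c*np.cos(a),s*np.cos(a),np.sin(a)]); Z=np.array([c*np.sin(a),s*np.sin(a),-np.cos(a)]); Y=np.cross(Z,X)
need(bw(-.046,.0078,.033),np.c_[X,Y,Z]); tp()
E
```

```text
units, tool [-1.31 -2.09  4.94] q [-0.16  0.05  1.93 -0.02  1.01  1.7 ] [0.5836 0.0052 0.1854]
axes x,y,z [[0.952, -0.269, 0.148], [-0.272, -0.962, 0.0], [0.143, -0.041, -0.989]]
rotvec units [ 0.01  0.05 -0.06]
cap (array([304.12144703, 127.17043029]), 109)
[102, 102, 94, 76, 200, 250, 215, 170, 148, 148, 164, 171, 182, 191, 200, 212, 216, 220, 223, 226] [100, 103, 101, 77, 73, 240, 181, 128, 155, 163, 171, 181, 191, 197, 200, 205, 211, 215, 219, 223, 225, 226]
foot [330.8 147.2] 5
[[-0.0292 -0.0548  0.1854]] [ 0.2 -0.1  0.5]
```

send_rows(translation=[[-0.65,-1,0],[-0.66,-1,0.5],[0,-0.09,1],[0,0,1],[0,0,1]], rotation=[[0,0,0],[0,0,0],[0,0,0],[0,0,0],[0,0,0]], grip=[46,46,46,46,46])

```text
time: 24.4
eef_pos: [0.5802, 0.0715, 0.0763]
tcp_rot: [0.988, -0.137, 0.075, 0.011]
contact_force: [0.0, -0.3, 0.9]
opening: 0.538
```

send_rows(translation=[[0,0,0.7],[0,0,0.5],[0,0,0.2],[0,0,0]], rotation=[[0,0,0],[0,0,0],[0,0,0],[0,0,0]], grip=[46,46,46,46])

```text
time: 24.9
eef_pos: [0.5864, 0.0696, 0.0361]
tcp_rot: [0.988, -0.137, 0.075, 0.01]
contact_force: [0.8, 0.3, -0.1]
opening: 0.539
```

```bash
python3 - <<'E'
from h import *
need(bw(-.046,.0078,.033)); tp()
E
```

```text
units, tool [-0.08  0.01  0.09] q [-0.04  0.28  1.99 -0.05  0.72  1.85] [0.5864 0.0696 0.0361]
axes x,y,z [[0.951, -0.269, 0.152], [-0.272, -0.962, 0.0], [0.146, -0.041, -0.988]]
cap (array([304.12116146, 127.17800814]), 109)
[102, 104, 94, 78, 202, 250, 218, 171, 148, 149, 167, 172, 184, 193, 201, 213, 218, 221, 224, 227] [103, 103, 104, 79, 75, 241, 182, 129, 158, 165, 173, 182, 191, 197, 202, 207, 212, 216, 220, 224, 226, 227]
foot [333.66666667 148.2       ] 30
[[-0.0439  0.008   0.0361]] [ 0.8  0.3 -0.1]
```

send_rows(translation=[[0,0,0],[0,0,0],[0,0,0],[0,0,0],[0,0,0]], rotation=[[0,0,0],[0,0,0],[0,0,0],[0,0,0],[0,0,0]], grip=[28,28,28,28,28], squeeze=60)

```text
time: 25.58
eef_pos: [0.5871, 0.0697, 0.0374]
tcp_rot: [0.988, -0.137, 0.077, 0.01]
contact_force: [-2.2, 1.0, 6.3]
opening: 0.369
```

send_rows(translation=[[-0.05,0,-0.02],[-0.1,0,-0.03],[-0.15,0,-0.05],[-0.2,0,-0.1],[0,0,0]], rotation=[[0,0,0],[0,0,0],[0,0,0],[0,0,0],[0,0,0]], grip=[28,28,28,28,28])

```text
time: 26.2
eef_pos: [0.5697, 0.0742, 0.039]
tcp_rot: [0.988, -0.137, 0.074, 0.011]
contact_force: [-0.1, 0.1, -2.0]
opening: 0.369
```

```bash
python3 -c "
from h import *
print(ctrl.get_state()['opening']); tp()"
```

```text
0.36907469260462483
cap (array([304.1203517, 127.1781474]), 109)
[103, 102, 93, 77, 201, 250, 217, 173, 149, 149, 166, 170, 184, 193, 200, 213, 217, 220, 223, 227] [103, 103, 103, 79, 76, 241, 182, 129, 157, 165, 172, 183, 191, 198, 201, 206, 212, 217, 220, 224, 226, 227]
foot [332.42857143 153.03571429] 28
[[-0.0613  0.0079  0.039 ]] [-0.1  0.1 -2. ]
```

send_rows(translation=[[-0.2,0,-0.5],[0,0,-1],[0,0,-1],[0,0,-1],[0,0,-1]], rotation=[[0,0,0],[0,0,0],[0,0,0],[0,0,-1],[0,0,-1]], grip=[28,28,28,28,28])

```text
time: 26.88
eef_pos: [0.5452, 0.0811, 0.1729]
tcp_rot: [0.996, -0.049, 0.074, 0.017]
contact_force: [1.1, 0.1, -2.9]
opening: 0.374
```

send_rows(translation=[[0,0,-1],[0,0,-1],[0,0,-0.5],[0,0,0],[0,0,0]], rotation=[[0,0,-1],[0,0,-1],[0,0,-1],[0,0,-1],[0,0,-1]], grip=[28,28,28,28,28])

```text
time: 27.5
eef_pos: [0.5345, 0.0842, 0.2465]
tcp_rot: [0.983, 0.168, 0.069, 0.033]
contact_force: [-0.2, 0.8, -0.6]
opening: 0.37
```

send_rows(translation=[[0,0,0],[0,0,0],[0,0,0],[0,0,0],[0,0,0]], rotation=[[0,0,-1],[0,0,-1],[0,0,-1],[0,0,-1],[0,0,-1]], grip=[28,28,28,28,28])

```text
time: 28.12
eef_pos: [0.5344, 0.0842, 0.246]
tcp_rot: [0.923, 0.376, 0.06, 0.047]
contact_force: [1.4, -0.0, -1.7]
opening: 0.369
```

```bash
cat >> h.py <<'E'
RT=np.array([.4072,-.3607,.12]); F=np.array([np.cos(1.41),np.sin(1.41),0]); UP=np.array([0,0,1.])
PX=(F+UP)*np.sqrt(.5); PZ=(F-UP)*np.sqrt(.5); PR=np.c_[PX,np.cross(PZ,PX),PZ]
def hang(m): return RT+PX*(m+.063)+.0105*PZ
E
python3 -c "
from h import *
print(ctrl.get_state()['contact_force'],ctrl.get_state()['opening']); need(hang(.15),PR); tp()"
```

```text
[ 1.38328474 -0.02828384 -1.65185923] 0.3688171850013324
units, tool [-9.11  4.59 -0.66] q [-0.01 -0.1   1.97 -0.04  1.12  0.8 ] [0.5344 0.0842 0.246 ]
axes x,y,z [[0.709, 0.701, 0.075], [0.69, -0.712, 0.132], [0.146, -0.042, -0.988]]
rotvec units [ 4.49  8.32 -6.19]
cap (array([304.09843167, 127.21221759]), 110)
[101, 102, 93, 75, 199, 250, 217, 171, 147, 148, 165, 171, 182, 192, 199, 212, 216, 219, 223, 225] [101, 102, 102, 80, 74, 240, 182, 129, 158, 164, 172, 183, 191, 198, 202, 206, 211, 216, 219, 224, 225, 226]
foot [nan nan] 0
[[-0.0979  0.008   0.246 ]] [ 1.4 -0.  -1.7]h.py:54: RuntimeWarning: Mean of empty slice.
  print('cap',orange(i)); print(g[108:128,338].tolist(),g[112:134,355].tolist()); b=cv2.inRange(cv2.cvtColor(i,cv2.COLOR_BGR2HSV),(105,150,60),(130,255,255))[140:160,325:345]; print('foot',np.argwhere(b).mean(0)[::-1]+[325,140],b.sum()//255)
  ret = um.true_divide(
```

send_rows(translation=[[-0.91,0.46,-0.2],[-0.91,0.46,-0.2],[-0.91,0.46,-0.2],[-0.91,0.46,-0.2],[-0.91,0.46,-0.2]], rotation=[[0,0,0],[0,0,0],[0,0,0],[0,0,0],[0,0,0]], grip=[28,28,28,28,28])

```text
time: 28.8
eef_pos: [0.48, -0.06, 0.2747]
tcp_rot: [0.924, 0.375, 0.06, 0.047]
contact_force: [-0.6, -0.1, -1.2]
opening: 0.372
```

send_rows(translation=[[-0.91,0.46,-0.2],[-0.91,0.46,-0.2],[-0.91,0.46,-0.2],[-0.91,0.46,-0.2],[-0.91,0.46,-0.2]], rotation=[[0,0,0],[0,0,0],[0,0,0],[0,0,0],[0,0,0]], grip=[28,28,28,28,28])

```text
time: 29.42
eef_pos: [0.4259, -0.2035, 0.3031]
tcp_rot: [0.924, 0.375, 0.06, 0.047]
contact_force: [0.8, 0.5, -1.6]
opening: 0.368
```

send_rows(translation=[[0,0,0],[0,0,0],[0,0,0],[0,0,0],[0,0,0]], rotation=[[0.5,0.92,-0.69],[0.5,0.92,-0.69],[0.5,0.92,-0.69],[0.5,0.92,-0.69],[0.5,0.92,-0.69]], grip=[28,28,28,28,28])

```text
time: 30.05
eef_pos: [0.4264, -0.2029, 0.3031]
tcp_rot: [0.826, 0.514, 0.194, -0.12]
contact_force: [-0.6, 0.4, -1.3]
opening: 0.371
```

send_rows(translation=[[0,0,0],[0,0,0],[0,0,0],[0,0,0],[0,0,0]], rotation=[[0.5,0.92,-0.69],[0.5,0.92,-0.69],[0.5,0.92,-0.69],[0.5,0.92,-0.69],[0,0,0]], grip=[28,28,28,28,28])

```text
time: 30.68
eef_pos: [0.4265, -0.2032, 0.3017]
tcp_rot: [0.705, 0.597, 0.29, -0.248]
contact_force: [-0.2, 0.0, -2.0]
opening: 0.367
```

```bash
python3 -c "
from h import *
print(ctrl.get_state()['contact_force'],ctrl.get_state()['opening']); need(hang(.15),PR)"
```

```text
[-0.22596518  0.02312112 -2.03334385] 0.36699138489002425
units, tool [-0.91  0.21  0.9 ] q [-0.94  0.01  1.89  0.54  1.81 -0.8 ] [ 0.4265 -0.2032  0.3017]
axes x,y,z [[0.118, 0.699, 0.705], [0.987, -0.164, -0.004], [0.113, 0.696, -0.709]]
rotvec units [-0.    0.03 -0.06]
```

send_rows(translation=[[0,0.21,0.45],[0,0,0.45],[-0.45,0,0],[-0.45,0,0],[0,0,0]], rotation=[[0,0,0],[0,0,0],[0,0,0],[0,0,0],[0,0,0]], grip=[28,28,28,28,28])

```text
time: 31.3
eef_pos: [0.4323, -0.2044, 0.2639]
tcp_rot: [0.705, 0.598, 0.291, -0.248]
contact_force: [-0.8, 0.4, -1.8]
opening: 0.369
```

```bash
python3 - <<'E'
from h import *
need(hang(.15),PR)
o=np.zeros((600,800,3),np.uint8)
def put(im,b,f,x0,y0,cam=None):
    c=cv2.resize(im[b[0]:b[1],b[2]:b[3]],None,fx=f,fy=f,interpolation=cv2.INTER_CUBIC)
    if cam is not None:
        for m in(0,.115): 
            q=(proj(cam,RT+PX*m)[0]-[b[2],b[0]]+.5)*f-.5; cv2.circle(c,tuple(int(v) for v in q),3,(0,0,255),1)
        q=(proj(cam,RT+PX*.15)[0]-[b[2],b[0]]+.5)*f-.5; cv2.circle(c,tuple(int(v) for v in q),3,(255,0,255),1)
    o[y0:y0+c.shape[0],x0:x0+c.shape[1]]=c[:600-y0,:800-x0]
t=eyes.read_camera('top'); s=eyes.read_camera('side'); w=eyes.read_camera('wrist')['image']
cv2.imwrite('pics/t9.png',t['image']);cv2.imwrite('pics/s9.png',s['image']);cv2.imwrite('pics/w9.png',w)
put(t['image'],(160,245,400,500),4,0,0,cam(t)); put(s['image'],(180,310,310,410),4,400,0,cam(s)); put(w,(0,400,0,640),.6,0,345)
cv2.imwrite('pics/m9.png',o)
E
```

```text
units, tool [-0.02  0.01  0.01] q [-0.94  0.06  1.91  0.54  1.75 -0.83] [ 0.4323 -0.2044  0.2639]
axes x,y,z [[0.117, 0.698, 0.706], [0.987, -0.163, -0.002], [0.113, 0.697, -0.708]]
rotvec units [ 0.    0.02 -0.04]
```

View pics/m9.png

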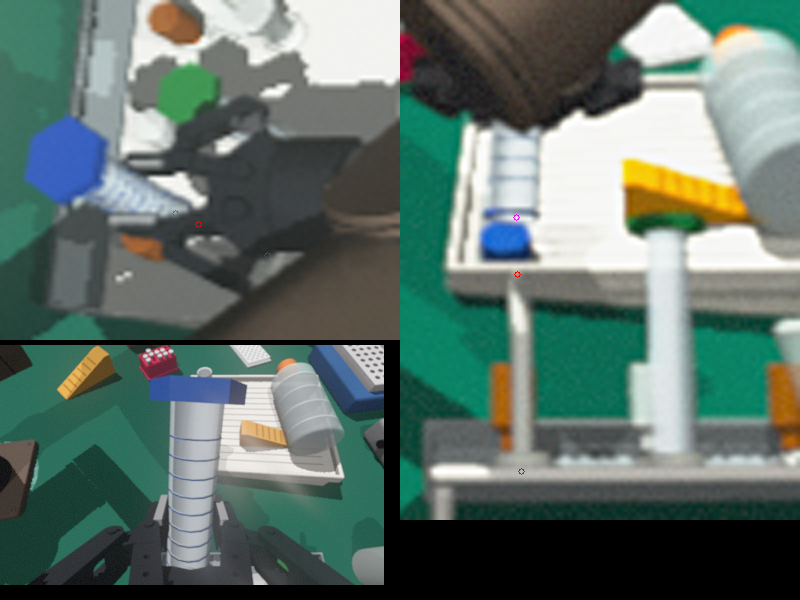

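```bash
python3 - <<'E'
from h import *
np.set_printoptions(linewidth=200,suppress=True,precision=2)
S=cam(np.load('side0.npz')); im=cv2.imread('pics/s9.png'); b=im.astype(int)
sat=b[...,0]-b[...,2]
print('blue-red'); 
for r in range(208,246): print(r,sat[r,326:350].tolist())
th=np.linspace(0,2*np.pi,200)
for dy in(0,):
    C=RT+PX*.15+ .017*(np.cos(th)[:,None]*PR[:,1]+np.sin(th)[:,None]*PR[:,2]); q=proj(S,C); print('pred rim cols',q[:,0].min(),q[:,0].max(),'rows',q[:,1].min(),q[:,1].max(),proj(S,RT+PX*.15))
for n,v in(('+y 5mm',PR[:,1]),('+z 5mm',PR[:,2]),('+x 5mm',PX)): print(n,proj(S,RT+PX*.15+.005*v)-proj(S,RT+PX*.15))
E
```

```text
blue-red
208 [53, 36, 9, 5, 0, -2, -8, 4, -5, 1, -6, -10, -13, -13, -12, -19, -8, -14, -9, -6, -6, -5, 2, 2]
209 [59, 38, 9, 4, 1, -3, 0, 2, -4, 0, 0, -10, -14, -13, -10, -11, -19, -7, -9, -15, -10, 5, -5, 1]
210 [43, 18, -4, -2, -8, 2, 2, 4, 6, 0, -3, -16, -14, -15, -5, -17, -11, -11, -4, -1, -2, -1, -2, -3]
211 [14, -2, -10, -5, -4, 0, 6, 8, 12, 6, 2, 1, -9, -15, -15, -18, -6, 2, 3, 2, 4, 2, 0, -17]
212 [-1, -6, -15, -11, -11, -9, 6, 12, 13, 14, 10, 7, 3, 0, -5, -2, 2, 12, 12, 0, -3, -11, -13, -19]
213 [-3, -6, -10, -20, -10, -5, -1, 11, 15, 14, 16, 17, 12, 14, 10, 14, 14, 12, 13, -5, -14, -10, -4, -1]
214 [-11, -4, -9, -10, -3, -3, -2, 19, 20, 25, 28, 26, 24, 28, 28, 27, 28, 26, 14, -9, -9, -3, 0, -1]
215 [-11, -5, -12, -11, -4, -4, -1, 14, 17, 19, 16, 12, 8, 12, 11, 13, 17, 19, 13, -7, -7, -1, -1, -1]
216 [-11, -7, -13, -10, -1, -4, -1, 9, 13, 12, 12, 7, 7, 7, 7, 7, 8, 13, 8, -9, -4, -1, -1, -1]
217 [-9, -8, -16, -8, -1, -4, 0, 12, 16, 14, 10, 9, 6, 7, 6, 7, 9, 11, 7, -9, -4, -1, -1, -1]
218 [-8, -10, -17, -8, 0, -4, 0, 13, 15, 17, 11, 8, 8, 11, 10, 9, 8, 15, 3, -9, -3, -2, -3, -
[... 2260 characters left out ...]
, -8, -10, 4, 68, 140, 173, 180, 179, 175, 177, 168, 173, 172, 146, 104, 19, -16, -9, -3, -4, -7, -8, -8]
242 [-12, -10, -11, 3, 39, 94, 118, 128, 143, 150, 149, 135, 134, 122, 99, 76, 25, -7, -14, -3, -2, -5, -8, -8]
243 [-14, -6, -8, 9, 27, 57, 76, 92, 95, 94, 94, 94, 85, 73, 75, 60, 29, 1, -10, -10, -9, -8, -9, -9]
244 [-15, -7, -9, 1, 24, 40, 45, 47, 55, 53, 49, 53, 48, 49, 52, 38, 19, -1, -11, -20, -9, -8, -6, -7]
245 [-10, -7, -8, -10, 1, 9, 8, 10, 7, 11, 8, 9, 9, 11, 12, 7, -4, -10, -10, -13, -7, -7, -8, -7]
pred rim cols 331.8576531534786 345.76949890452653 rows 232.7949087646795 235.07548386991647 [[338.81 233.95]]
+y 5mm [[ 2.04 -0.  ]]
+z 5mm [[-0.16  0.33]]
+x 5mm [[-0.04 -2.02]]
```

send_rows(translation=[[0,0,0],[-0.6,-0.036,0],[-0.6,-0.036,0],[-0.6,-0.036,0],[0,0,0]], rotation=[[0,0,-0.7],[0,0,0],[0,0,0],[0,0,0],[0,0,0]], grip=[28,28,28,28,28])

```text
time: 32.08
eef_pos: [0.4259, -0.2422, 0.2249]
tcp_rot: [0.686, 0.618, 0.298, -0.24]
contact_force: [0.4, 1.6, -0.9]
opening: 0.372
```

```bash
python3 - <<'E'
from h import *
s,d=snap('side','s10.png'); print(s['contact_force'],s['wrist_torque']); need(hang(.008),PR)
b=d['image'].astype(int); sat=b[...,0]-b[...,2]; gr=cv2.cvtColor(d['image'],cv2.COLOR_BGR2GRAY)
for r in range(226,264,2): print(r,sat[r,328:348].tolist(),gr[r,330:348].tolist() if r>246 else '')
E
```

```text
[ 0.37147673  1.57000586 -0.870487  ] [-0.53120828  0.09103478 -0.00117389]
units, tool [-2.96 -0.16  0.01] q [-0.98  0.15  1.89  0.51  1.71 -0.97] [ 0.4263 -0.2419  0.2258]
axes x,y,z [[0.056, 0.706, 0.706], [0.992, -0.12, 0.041], [0.113, 0.698, -0.707]]
rotvec units [0.   0.   0.66]
226 [-16, -15, -19, -24, -21, -20, -14, -12, -10, -15, -17, -17, -11, -19, -13, -15, -21, -13, -20, -20] 
228 [-6, -6, -19, -19, -18, -21, -20, -16, -18, -10, -13, -18, -18, -15, -15, -11, -18, -16, -16, -20] 
230 [1, 0, -5, -10, -13, -18, -22, -17, -13, -16, -10, -10, -17, -20, -17, -11, -17, -9, -12, -17] 
232 [-3, 1, -1, -2, -13, -16, -17, -14, -22, -15, -17, -14, -13, -15, -13, -17, -9, -11, -10, -11] 
234 [-15, -12, -2, 1, -4, -8, -9, -13, -22, -16, -16, -14, -15, -12, -10, -14, -11, -20, -11, -10] 
236 [-8, -9, 1, 18, 5, -11, -12, -13, -17, -17, -16, -18, -13, -11, -9, -11, -17, -3, -6, -8] 
238 [-9, 14, 105, 151, 95, 34, 5, -12, -17, -10, -13, -13, -13, -5, -8, -1, -2, -2, -9, 0] 
240 [-11, 17, 108, 161, 102, 49, 16, 3, -6, -11, -17, -13, -12, -1, 13, 13, 13, 4, -9, -4] 
242 [-9, 3, 47, 83, 61, 3
[... 857 characters left out ...]
226, 222, 213, 202, 204, 218, 207, 164, 112, 91]
256 [34, 46, 42, 46, 74, 88, 80, 69, 58, 46, 37, 33, 29, 35, 42, 44, 48, 44, 48, 31] [48, 54, 79, 92, 92, 92, 100, 103, 96, 90, 92, 91, 96, 100, 88, 73, 48, 47]
258 [78, 80, 80, 78, 69, 61, 42, 36, 34, 22, 4, -5, -9, -7, 13, 27, 40, 53, 75, 59] [79, 74, 86, 80, 92, 95, 105, 114, 114, 121, 118, 115, 111, 102, 92, 82, 68, 61]
260 [73, 77, 76, 80, 81, 84, 70, 85, 72, 29, 10, -5, -10, -3, 11, 45, 74, 83, 66, 81] [79, 78, 78, 81, 86, 78, 84, 95, 108, 117, 122, 118, 104, 84, 82, 78, 86, 78]
262 [80, 63, 82, 79, 79, 77, 81, 81, 61, 30, 5, -7, -5, -6, 12, 45, 80, 80, 80, 77] [79, 81, 78, 83, 79, 77, 86, 94, 106, 121, 123, 117, 106, 88, 79, 75, 77, 79]
```

send_rows(translation=[[-0.4,-0.024,0],[-0.4,-0.024,0],[0,0,0]], rotation=[[0,0,0],[0,0,0],[0,0,0]], grip=[28,28,28])

```text
time: 32.5
eef_pos: [0.4235, -0.2586, 0.2089]
tcp_rot: [0.686, 0.619, 0.298, -0.239]
contact_force: [0.2, 0.2, -0.2]
opening: 0.369
```

send_rows(translation=[[-0.4,-0.024,0],[-0.4,-0.024,0],[0,0,0]], rotation=[[0,0,0],[0,0,0],[0,0,0]], grip=[28,28,28])

```text
time: 32.88
eef_pos: [0.4208, -0.2755, 0.1918]
tcp_rot: [0.686, 0.619, 0.298, -0.239]
contact_force: [-0.4, -0.7, -1.0]
opening: 0.369
```

send_rows(translation=[[-0.4,-0.024,0],[-0.4,-0.024,0],[0,0,0]], rotation=[[0,0,0],[0,0,0],[0,0,0]], grip=[28,28,28])

```text
time: 33.25
eef_pos: [0.418, -0.2923, 0.1749]
tcp_rot: [0.686, 0.619, 0.298, -0.239]
contact_force: [-0.6, 0.7, -1.0]
opening: 0.368
```

```bash
python3 - <<'E'
from h import *
s,d=snap('side','s11.png'); print(s['contact_force'],s['wrist_torque'],s['opening']); need(hang(.008),PR)
b=d['image'].astype(int); sat=b[...,0]-b[...,2]; gr=cv2.cvtColor(d['image'],cv2.COLOR_BGR2GRAY)
for r in range(264,298,2): print(r,sat[r,328:350].tolist())
E
```

```text
[-0.55302828  0.67058845 -0.97043951] [-0.50729117  0.08087551 -0.01275556] 0.36832082636983826
units, tool [-0.57 -0.03  0.02] q [-1.04  0.28  1.84  0.47  1.67 -1.05] [ 0.4182 -0.2921  0.1753]
axes x,y,z [[0.055, 0.707, 0.705], [0.992, -0.119, 0.042], [0.113, 0.697, -0.708]]
rotvec units [0.   0.02 0.68]
264 [-23, -21, -21, -18, -13, -9, -15, -21, -20, -16, -18, -15, -17, -16, -15, -18, -14, -18, -16, -18, -18, -18]
266 [-16, -21, -17, -24, -15, -11, -13, -10, -22, -22, -15, -14, -15, -16, -20, -16, -22, -16, -16, -16, -10, -14]
268 [-12, -9, -16, -17, -23, -17, -14, -16, -16, -18, -19, -16, -16, -12, -14, -17, -19, -13, -14, -16, -18, -13]
270 [-5, -9, -19, -18, -11, -24, -17, -13, -2, -12, -13, -16, -18, -19, -12, -22, -13, -22, -14, -14, -17, -13]
272 [22, 5, -9, -15, -14, -16, -17, -20, -13, -10, -13, -14, -18, -11, -13, -6, -16, -15, -12, 10, 23, 45]
274 [55, 40, 12, -8, -13, -12, -15, -16, -21, -20, -10, -15, -19, -20, -9, -2, 0, 4, 15, 34, 65, 80]
276 [77, 70, 49, 25, -5, -12, -18, -12, -16, -17, -8, -4, -9, -13, -6, 7, 11, 15, 18, 22, 55, 82]
278 [77, 77, 78, 69, 32, -8, -9,
[... 163 characters left out ...]
[75, 72, 87, 64, -5, -31, -24, -10, -8, -2, 8, 10, 8, 15, 12, 9, 11, 13, 12, 24, 53, 84]
284 [54, 52, 58, 37, -14, -34, -27, -15, -5, 0, 4, 6, 7, 13, 10, 9, 9, 13, 16, 20, 32, 35]
286 [3, 0, 4, 3, 0, -4, 8, 27, 32, 29, 24, 24, 24, 26, 25, 20, 23, 19, 25, 22, 9, 5]
288 [3, 5, 3, 10, 10, 12, -2, -37, -51, -41, -15, 5, 4, 5, 4, 9, 12, 11, 11, 8, 3, 4]
290 [3, 1, 6, 1, 6, 5, -11, -83, -154, -119, -52, -10, 1, -5, -7, 0, 6, 5, 8, 3, 2, 3]
292 [1, 3, 4, 7, 5, 7, -12, -52, -88, -75, -28, -5, -2, -5, -2, -3, 0, 1, 4, 4, 6, 4]
294 [5, 4, 3, 7, 4, -1, -1, -2, -5, -4, -4, -4, -6, -4, -5, -6, -4, -8, -4, -3, 1, 9]
296 [-4, -3, -2, -5, -5, -3, -3, -8, -3, -4, -3, -5, -5, -4, -3, -5, -2, -4, -2, -2, 1, 3]
```

send_rows(translation=[[-0.3,-0.018,0],[-0.2,-0.012,0],[0,0,0]], rotation=[[0,0,0],[0,0,0],[0,0,0]], grip=[28,28,28])

```text
time: 33.67
eef_pos: [0.4169, -0.3018, 0.1663]
tcp_rot: [0.685, 0.619, 0.3, -0.24]
contact_force: [0.7, 4.2, 3.6]
opening: 0.37
```

send_rows(translation=[[-0.1,-0.006,0],[-0.05,0,0],[0,0,0]], rotation=[[0,0,0],[0,0,0],[0,0,0]], grip=[28,28,28])

```text
time: 34.05
eef_pos: [0.4169, -0.3019, 0.1663]
tcp_rot: [0.683, 0.619, 0.303, -0.243]
contact_force: [1.0, 13.4, 14.9]
opening: 0.363
```

send_rows(translation=[[0.12,0,0],[0,0,0],[0,0,0],[0,0,0],[0,0,0]], rotation=[[0,0,0],[0,0,0],[0,0,0],[0,0,0],[0,0,0]], grip=[28,38,46,50,50])

```text
time: 34.67
eef_pos: [0.4163, -0.3034, 0.1643]
tcp_rot: [0.686, 0.62, 0.298, -0.238]
contact_force: [1.1, 0.0, -0.3]
opening: 0.583
```

send_rows(translation=[[0,0,-0.3],[0,0,-0.5],[0,0,-0.8],[0,0,-1],[0,0,-1]], rotation=[[0,0,0],[0,0,0],[0,0,0],[0,0,0],[0,0,0]], grip=[50,50,50,50,50])

```text
time: 35.3
eef_pos: [0.404, -0.3798, 0.2427]
tcp_rot: [0.686, 0.62, 0.298, -0.238]
contact_force: [0.5, -0.7, -0.1]
opening: 0.592
```

```bash
python3 - <<'E'
from h import *
np.set_printoptions(precision=3,suppress=True)
s,d=snap('side','s12.png'); t=eyes.read_camera('top'); im=t['image']; cv2.imwrite('pics/t12.png',im)
print(s['eef_pos'],s['contact_force'],s['opening'])
S=cam(d);T=cam(t)
fc=RT+PX*(.008+.155)
for n,i,c in(('side',d['image'],S),('top',im,T)):
    m=cv2.inRange(cv2.cvtColor(i,cv2.COLOR_BGR2HSV),(105,130,60),(130,255,255)); q=proj(c,fc)[0].astype(int); y0,x0=q[1]-25,q[0]-25
    k=np.argwhere(m[y0:y0+50,x0:x0+50]); print(n,'foot blue',k.mean(0)[::-1]+[x0,y0],len(k),k.min(0)[::-1]+[x0,y0],k.max(0)[::-1]+[x0,y0],'pred outer',proj(c,fc))
tp()
E
```

```text
[ 0.404 -0.38   0.243] [ 0.504 -0.696 -0.062] 0.5919866720681279
side foot blue [332.226 229.516] 31 [328 227] [339 232] pred outer [[338.714 228.704]]
top foot blue [435.82  208.812] 128 [428 203] [445 216] pred outer [[441.228 212.154]]
cap (array([304.095, 127.113]), 107)
[107, 107, 99, 82, 200, 250, 216, 172, 150, 151, 167, 172, 184, 194, 201, 214, 217, 220, 224, 227] [107, 107, 106, 85, 81, 239, 183, 132, 158, 165, 173, 183, 193, 198, 203, 207, 213, 216, 220, 224, 227, 226]
foot [nan nan] 0
[[-0.097 -0.476  0.244]] [ 0.9 -0.6  0.8]h.py:54: RuntimeWarning: Mean of empty slice.
  print('cap',orange(i)); print(g[108:128,338].tolist(),g[112:134,355].tolist()); b=cv2.inRange(cv2.cvtColor(i,cv2.COLOR_BGR2HSV),(105,150,60),(130,255,255))[140:160,325:345]; print('foot',np.argwhere(b).mean(0)[::-1]+[325,140],b.sum()//255)
  ret = um.true_divide(
```

send_rows(translation=[[0,0,-1],[0,0,-1],[0.7,0,-0.7],[0.7,-0.5,-0.7],[0.7,-1,-0.7]], rotation=[[0,0,0],[0,0,0],[0,0,0],[0,0,0],[0,0,0]], grip=[50,50,50,50,50])

```text
time: 36.08
eef_pos: [0.349, -0.413, 0.3703]
tcp_rot: [0.685, 0.62, 0.298, -0.24]
contact_force: [0.5, 0.0, 1.2]
opening: 0.585
```

send_rows(translation=[[0.3,-1,-0.7],[0,-1,-0.7],[-0.5,-1,-0.7],[-0.5,-1,-0.5],[0,0,0]], rotation=[[0,0,0],[0,0,0],[0,0,0],[0,0,0],[0,0,0]], grip=[50,50,50,50,50])

```text
time: 36.7
eef_pos: [0.2186, -0.4694, 0.4047]
tcp_rot: [0.687, 0.618, 0.299, -0.239]
contact_force: [0.2, -0.6, -0.7]
opening: 0.582
```

```bash
cat > c.py <<'E'
from h import *
np.set_printoptions(precision=3,suppress=True)
s,d=snap('side','s13.png'); t=eyes.read_camera('top'); cv2.imwrite('pics/t13.png',t['image'])
print(s['eef_pos'],s['contact_force'])
fc=RT+PX*(.008+.155); O=[]
for n,i,c in(('side',d['image'],cam(d)),('top',t['image'],cam(t))):
    m=cv2.inRange(cv2.cvtColor(i,cv2.COLOR_BGR2HSV),(105,130,50),(130,255,255)); q=proj(c,fc)[0].astype(int)
    nn,l,st,ce=cv2.connectedComponentsWithStats(m)
    for j in range(1,nn):
        if st[j,4]>15 and abs(ce[j]-q).max()<35: print(n,ce[j],st[j])
    print('pred',q)
E
python3 c.py
```

```text
[ 0.219 -0.469  0.405] [ 0.248 -0.554 -0.725]
side [338.407 229.242] [328 227  22   6  91]
pred [338 228]
top [436.988 212.181] [429 203  17  19 249]
pred [441 212]
```

```bash
python3 c.py; python3 -c "
from h import *
import warnings; warnings.filterwarnings('ignore'); tp(); ticket.sign_off()"
```

```text
[ 0.22  -0.469  0.405] [0.156 0.613 1.162]
side [338.33  229.362] [328 227  22   7  94]
pred [338 228]
top [436.988 212.181] [429 203  17  19 249]
pred [441 212]
cap (array([304.12050349, 127.16213407]), 109)
[104, 104, 95, 79, 198, 248, 211, 167, 147, 147, 163, 169, 182, 190, 197, 208, 215, 217, 221, 224] [104, 104, 104, 83, 80, 237, 179, 127, 156, 164, 171, 180, 189, 195, 198, 204, 209, 215, 217, 222, 224, 225]
foot [nan nan] 0
[[-0.2503 -0.6088  0.4058]] [0.4 0.4 0.3]
the job is handed in; nothing more can be done
```

I wedged the bottle, hung the cylinder on the empty peg and handed the job in at about 37 s. Sign-off gives no verdict.

**Wedge and bottle**
- I put the yellow wedge on the deck and pushed it thin edge first, straight uphill, under the bottle's low side beside the cylinder, then let go of it.
- My first lowering went wrong. The wedge's tip came down on the bottle and the wedge turned in the grip, so I backed off, laid it flat and pushed again.
- That push was too far off-centre and swung the bottle slightly, so I pulled back, moved the wedge about 13 mm nearer the cylinder and pushed once more.
- The bottle ended slightly skewed. Its cap end lies about 12 mm lower than at the start; I estimate the middle moved about 5 mm, against the 45 mm limit.
- The bottle did not move in the top images from before the cylinder came away until the end, so I take it to be resting on the wedge. I did not measure the force between them.

**Cylinder**
- I gripped the tube, drew the foot gently downhill off the bottle and slid the tube onto the low-x peg. It stopped on the collar at about 20 N.
- Before the arm let go, insertion forces were otherwise low. In the last two checks the foot stayed still.
- From the side the foot is where I predicted. From the top it is about 4 pixels (12 mm) further out, which I read as the tube sagging about 0.1 rad on the thin peg, within the 0.25 rad limit. I did not measure the tilt directly.

At hand-in the arm was clear of everything, with its force reading near zero. I did not measure the other loose things after the moves. The arm kept clear of them by plan, and there was no sign of contact.

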